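# Nest the empty stock tubs so they come apart again

## Task

Nest the three tapered stock tubs into one upright stack: the empty yellow tub goes down into the grey tub, which stays where it stands, and then the blue tub, with its little parts carton still in it, goes down into the yellow one, squarely and right down to where they rest. Keep hold of each tub as you lower it in, let go only when it is resting in the one below or within a few millimetres of it, and do not drop it or press it down, so that the tubs do not jam together. Leave everything else on the bench alone.

Things in the scene. Friction and masses are not known exactly. Their poses are not given: they have to be found in the camera images.
- grey_tub_mid (a point): centre (half-way up) of the grey plastic tub, the bottom one, empty, loose, about 220 g. All three tubs are alike: open rectangles 104 x 64 mm over the rim, 81.5 x 41.5 over the foot, 90 tall; walls 4.5 thick, flaring outwards 1 in 8; an upright skirt outside the top 24 mm, to grip across the 64 width. x along the length, y across, z up. A half turn nests the same
- yellow_tub_mid (a point): centre (half-way up, 45 mm) of the yellow tub, empty, about 150 g, shaped and with axes as the grey one. Nested and resting lightly, a tub sits about 36 mm higher than the tub it is in, its rim 36 mm clear of the lower rim; there the tapers touch all round; no floor or ledge stops them, and a push of over about 9 N drives it deeper, where it stays jammed
- blue_tub_mid (a point): centre (half-way up, 45 mm) of the blue tub, about 150 g, shaped and with axes as the grey one; the parts carton stands loose in it on its 4 mm floor and would stop any other tub from nesting in it
- carton_mid (a point): a small cardboard parts carton with orange tape, 56 x 26 x 44 mm (x, y, tall), about 70 g, standing in the blue tub, where it stays; this point is its centre
- spray_bottle: a white bottle, 60 mm across and 170 mm tall, with a blue label and red cap; a bystander, not to be disturbed; origin at the centre of its underside
- glue_can: a yellow can, 64 mm across and 120 mm tall; a bystander, not to be disturbed; origin at the centre of its underside
- tape_roll: a roll of amber tape lying flat, 100 mm across and 48 mm tall; a bystander, not to be disturbed; origin at the centre of its underside
- small_carton: a cardboard box 90 x 70 x 60 mm (x, y, tall); a bystander, not to be disturbed; origin at the centre of its underside
- jar: a white jar with a green lid, 66 mm across and 90 mm tall; a bystander, not to be disturbed; origin at the centre of its underside
- foam_box: an open white foam box 100 x 80 x 60 mm (x, y, tall); a bystander, not to be disturbed; origin at the centre of its underside
- pen_cup: a dark cup of marker pens, 68 mm across, 140 mm tall with the pens; a bystander, not to be disturbed; origin at the centre of its underside
Not all that is in view belongs to the job. What is shaped like the part that bears yellow_tub_mid but pink is not meant.

How it is judged (in metres and radians):
On the way, in this order (a step that is already met when the one before it is completed fails the run):
1. the yellow tub is lowered, still held, into the grey tub until it is within about 8 mm of resting there (z of yellow_tub_mid in the frame of grey_tub_mid below 0.044 m and horizontal distance between yellow_tub_mid and grey_tub_mid below 0.012 m and angle between yellow_tub_mid's own z axis and vertical below 0.2 rad and contact force between the fingers and yellow_tub above 0.3 N), for 0.04 s.
2. the yellow tub is let go and rests in the grey tub (z of yellow_tub_mid in the frame of grey_tub_mid between 0.0325 and 0.04 m and horizontal distance between yellow_tub_mid and grey_tub_mid below 0.006 m and angle between yellow_tub_mid's own z axis and vertical below 0.08 rad and angle between the x axis of yellow_tub_mid and the x axis of grey_tub_mid, either way round below 0.08 rad and contact force between the fingers and yellow_tub below 0.1 N), for 0.2 s.
3. the blue tub is lowered, still held, into the yellow tub until it is within about 8 mm of resting there (z of blue_tub_mid in the frame of yellow_tub_mid below 0.044 m and horizontal distance between blue_tub_mid and yellow_tub_mid below 0.012 m and angle between blue_tub_mid's own z axis and vertical below 0.2 rad and contact force between the fingers and blue_tub above 0.3 N), for 0.04 s.
At the end, for the whole second after the job is handed in: The grey tub stands upright on the bench within 40 mm of its start; the yellow tub sits in the grey and the blue in the yellow, each 32.5 to 40 mm above the one it is in, centred within 6 mm, upright and aligned within 0.08 rad; the carton stands in the blue tub; all is released and at rest (z of yellow_tub_mid in the frame of grey_tub_mid between 0.0325 and 0.04 m and horizontal distance between yellow_tub_mid and grey_tub_mid below 0.006 m and angle between each of yellow_tub_mid, blue_tub_mid's own z axis and vertical below 0.08 rad and angle between the x axis of yellow_tub_mid and the x axis of grey_tub_mid, either way round below 0.08 rad and z of blue_tub_mid in the frame of yellow_tub_mid between 0.0325 and 0.04 m and horizontal distance between blue_tub_mid and yellow_tub_mid below 0.006 m and angle between the x axis of blue_tub_mid and the x axis of yellow_tub_mid, either way round below 0.08 rad and angle between grey_tub_mid's own z axis and vertical below 0.06 rad and height (world z) of grey_tub_mid below 0.05 m and distance of grey_tub_mid from where it was at the start of the episode below 0.04 m and horizontal distance between carton_mid and blue_tub_mid below 0.025 m and z of carton_mid in the frame of blue_tub_mid below 0 m); the robot touches nothing.
It fails at once if a tub is pressed or dropped into another so that it jams (driven more than 3.5 mm deeper than where it rests) ((z of yellow_tub_mid in the frame of grey_tub_mid between 0.005 and 0.0325 m and horizontal distance between yellow_tub_mid and grey_tub_mid below 0.012 m) or (z of blue_tub_mid in the frame of yellow_tub_mid between 0.005 and 0.0325 m and horizontal distance between blue_tub_mid and yellow_tub_mid below 0.012 m) or (z of blue_tub_mid in the frame of grey_tub_mid between 0.005 and 0.0325 m and horizontal distance between blue_tub_mid and grey_tub_mid below 0.012 m)).
It fails at once if the parts carton leaves the blue tub (distance between carton_mid and blue_tub_mid above 0.07 m).
It fails at once if the grey tub is tipped or shoved more than 40 mm (angle between grey_tub_mid's own z axis and vertical above 0.3 rad or distance of grey_tub_mid from where it was at the start of the episode above 0.04 m).
It fails at once if a bystander is moved more than 25 mm or tipped (distance of any of spray_bottle, glue_can, tape_roll, small_carton, jar, foam_box, pen_cup from where it was at the start of the episode above 0.025 m or angle between any of spray_bottle, glue_can, tape_roll, small_carton, jar, foam_box, pen_cup's own z axis and vertical above 0.4 rad).
It also fails if it takes over 66 s, if anything falls off the work surface, if the arm or the gripper's body presses on something with over 40 N, if the wrist force passes 120 N, or if a joint passes its speed limit or range.

## Robot

A 6-joint arm with a two-finger parallel gripper is mounted at the origin on the work surface. World frame = base frame: x ahead of the robot, y to its left, z up, the work surface at z = 0. Lengths are in mm, angles in rad, forces in N, time in s.
With the tool pointing down it reaches from about 275 to 1000 mm from the base axis. Payload 8.4 kg.
Tool frame: the origin (TCP) lies at the very end of the fingers, on their centre line; the grasp point (between the pads) lies 19 mm behind it (r.tcp_to_grasp is the distance from the TCP to the grasp point, in mm); z points along the fingers, y is the line along which they close (so a half turn about z gives the same grasp; the last joint's range is limited). The gripper opens to 85 mm and grips with 20 to 120 N. Pads are 22 mm wide; open, the fingers measure 114 mm over their backs; the gripper's body (76 mm by 85 mm) begins 54 mm behind the grasp point. The pads swing forward as they close: fully open they stand 13 mm farther back than shut.
Start: joints at [-1.279, 0.353, 1.633, -0, 1.155, -0.002], TCP at [180.993, -598.222, 205.481] pointing down, gripper open.
Joint ranges: [-2.63, 2.63], [-0.92, 2.1], [0.06, 2.66], [-1.3, 4.44], [0, 2.69], [-3.02, 3.02]. Speed limits (rad/s): [2.22, 2.22, 2.79, 3.14, 3.14, 3.14].

## Interface

Orientations are given as [roll, pitch, yaw] about the fixed x, y, z axes, in that order (R = Rz(yaw) Ry(pitch) Rx(roll)).
In Python, from rig import r gives the robot as it stands. The module is installed in compiled form; this text tells all that it offers.
- The arm moves only by the tool play_rows, never from a script. Its argument "rows" is a list of rows, each an object with "dp": the shift along the tool's x, y, z in units of 40 mm (1.0 is 40 mm), a list of three; "turn": the turn, a rotation vector about the tool's x, y, z in units of 6 degrees (1.0 is 6 degrees), a list of three; "fingers": the closure, from 0 (fully open) to 1 (shut). In form: [{"dp": [tx, ty, tz], "turn": [wx, wy, wz], "fingers": fingers}, ...]. A call has 1 to 5 rows; each row shifts and turns the commanded pose from where the row before left it, along the tool's axes as they then stand; what a row does not reach is not made up. A row lasts 1/12 s, in which the tool goes at most 41.7 mm and 7.16 degrees, less where a joint would pass 70% of its speed; a pose out of reach is approached as far as the arm can. A call is refused whole if a number of a shift passes 1 or a number of a turn 1, either way. A call with a gripper value outside its range is refused whole. The fingers move at their own pace and stop on an object; "force" is the grip in N (left out, the last holds). Time passes only in rows, so rows that do not move let the fingers close. It gives the time, the measured TCP pose, the force, the opening and the grip force at its end, in the units of the state.
- r.sense(): the state, without advancing time (a new reading comes with each control period).
- r.grab_frame(name): name is "scene" or "top" or "wrist"; returns a dict with "pixels" (384x512x3 uint8, red, green, blue), "fx", "fy", "cx", "cy" (pixels), "pose" (4x4, takes a point from camera to world coordinates). Camera axes: x right, y down, z forward; pixel columns grow to the right and rows downward; lengths in mm; the calibration is good to about 2 mm. A picture is of the moment at which its call begins. There is no depth.
- r.sign_off(): hands the job in; it is judged then, once.
The state is a dict: "clock": time; "qpos": joint angles; "qvel": joint speeds; "joint_efforts": joint torques, N m; "eef_pos": TCP position; "tcp_rot": TCP orientation; "contact_force": force on the tool from outside, world axes, zero at the start; "wrist_torque": the same for the moment, N m; "opening": opening from 0.0 (shut) to 1.0 (fully open); "grasp_force": force on a finger pad.
Only numpy, scipy, OpenCV 4.12 (cv2) and the standard library are available. Lean on these libraries where they do the work, as an engineer would, in place of code of your own. Each camera call takes 0.05 s, during which the arm holds its last target. There are 200 camera calls.

## Working session

There is one attempt and no reset: what is moved stays moved. The work goes in short steps, Python scripts to look and compute and a tool call to move; the robot and the scene stay as the last step left them, time stands still between calls to the robot, and variables do not carry over. Pictures are saved under pics/ and viewed, at most 10 in all, crops included, and the job is handed in when it is done.

Besides the shell and the picture viewer there is one more tool, called after ">>>" as name([rows], argument=value, ...), one row to a line, values as JSON. play_rows: Moves the arm, as the interface text tells. Its arguments: {"type":"object","properties":{"rows":{"type":"array"},"force":{"type":"number"}},"required":["rows"]}

```bash
mkdir -p pics; python3 - <<'E'
from rig import r
import cv2,numpy as np
for n in("scene","top"):
    f=r.grab_frame(n);cv2.imwrite(f"pics/{n}0.png",f["pixels"][:,:,::-1]);print(n,f["fx"],f["cx"],f["cy"],np.round(f["pose"],3).tolist())
s=r.sense();print(s,r.tcp_to_grasp)
E
```

```text
scene 382.1276833302887 258.363128767426 195.48883672323512 [[0.553, 0.605, -0.573, 1123.538], [0.833, -0.403, 0.379, -390.519], [-0.002, -0.687, -0.727, 833.308], [0.0, 0.0, 0.0, 1.0]]
top 361.14466708703605 253.548765441735 192.36843971729223 [[0.003, -0.997, 0.072, 428.31], [-1.0, -0.004, -0.005, 11.295], [0.006, -0.072, -0.997, 1117.925], [0.0, 0.0, 0.0, 1.0]]
{'clock': 0.1, 'qpos': array([-1.27939213e+00,  3.53614450e-01,  1.63405742e+00,  1.22426254e-05,
        1.15517626e+00, -2.38500862e-03]), 'qvel': array([ 0.00020267,  0.00030703, -0.00390085, -0.00130163,  0.00075306,
        0.00184357]), 'joint_efforts': array([-2.73701580e-04, -6.06360197e+01, -3.42821324e+01,  1.42242305e-05,
        3.88898305e-03, -3.75303458e-06]), 'eef_pos': array([ 180.87111889, -597.78353463,  204.81555547]), 'tcp_rot': array([-3.14033720e+00, -1.41884488e-05,  2.93784246e-01]), 'contact_force': array([-0.8620515 , -0.45393175,  0.09218525]), 'wrist_torque': array([ 0.05425937, -0.01123241,  0.01696926]), 'grasp_force': 0.0, 'opening': 1.0026043887050593} 18.700000000000003
```

View pics/top0.png

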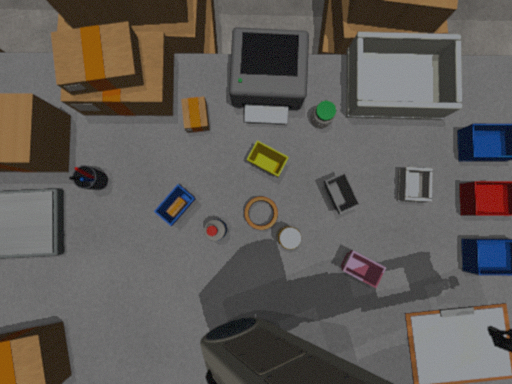

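View pics/scene0.png

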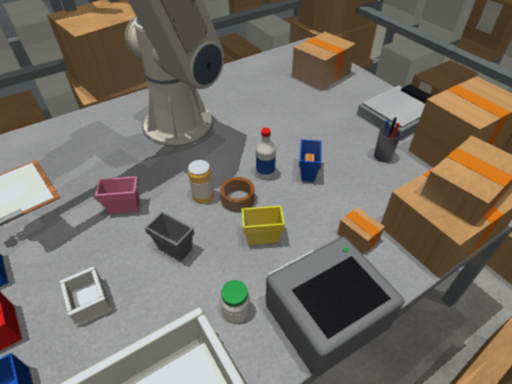

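The top view shows yellow at (268,158), grey at (341,194) and blue with the carton at (175,205). The pink decoy is at (363,268). The scene view agrees with this. Next I measure the rims.

```bash
cat > h.py <<'E'
from rig import r
import cv2,numpy as np
def ray(f,uv,z):
    uv=np.atleast_2d(uv).astype(float)
    d=np.c_[(uv[:,0]-f["cx"])/f["fx"],(uv[:,1]-f["cy"])/f["fy"],np.ones(len(uv))]@f["pose"][:3,:3].T
    o=f["pose"][:3,3]
    return (o+d*((z-o[2])/d[:,2])[:,None])[:,:2]
def mask(f,c):
    h=cv2.cvtColor(f["pixels"],cv2.COLOR_RGB2HSV).astype(int);H,S,V=h[...,0],h[...,1],h[...,2]
    m={"yellow":(abs(H-29)<6)&(S>140)&(V>50),"blue":(abs(H-111)<13)&(S>130)&(V>25),"grey":(V<105)&(S<60)}[c]
    return m.astype(np.uint8)*255
def rect(P):
    c,wh,a=cv2.minAreaRect(P.astype(np.float32))
    if wh[0]<wh[1]: wh=wh[::-1];a+=90
    return np.round(c,1),np.round(wh,1),round((a+90)%180-90,1)
def tub(f,c,near,z=90,R=45):
    m=mask(f,c);w=np.zeros_like(m);cv2.circle(w,tuple(map(int,near)),R,255,-1);m&=w
    cs,_=cv2.findContours(m,cv2.RETR_EXTERNAL,cv2.CHAIN_APPROX_NONE)
    k=max(cs,key=cv2.contourArea)
    return k[:,0],rect(ray(f,k[:,0],z))
E
python3 - <<'E'
from h import *
f=r.grab_frame("top")
print(f["pixels"][185:205:4,322:364:4].mean(2).astype(int))
for c,n in(("yellow",(268,158)),("blue",(175,205)),("grey",(341,194))): print(c,tub(f,c,n,R=28)[1])
for n,p,z in(("spray",(211,231),170),("can",(290,238),120),("tape",(261,213),48),("jar",(325,110),90)):print(n,ray(f,p,z))
E
```

```text
[[ 67  45  93 106  50  34  32  94 108 104 108]
 [ 67  29 108 107 108  31  33  31 111 112 109]
 [ 70  50  57 108 103  34  39  31 101 110 107]
 [ 80  66  32 110 107 101  34  28  43 113 110]
 [105  72  56  79 112 110  38  36  33 102 108]]
yellow (array([601.1, -32.1]), array([102.3,  66. ]), 61.4)
blue (array([467.7, 231.2]), array([103.6,  64. ]), -40.3)
grey (array([ 500.6, -232.2]), array([131.1,  92.4]), 24.0)
spray [[395.71155742 117.01634032]]
can [[375.50560651 -94.4956552 ]]
tape [[444.93449969 -16.58945951]]
jar [[ 743.66284595 -200.95210305]]
```

>>> play_rows([
  {"dp":[0.69,-0.43,-0.08],"turn":[0,0,0],"fingers":0},
  {"dp":[0.69,-0.43,-0.08],"turn":[0,0,0],"fingers":0},
  {"dp":[0.69,-0.43,-0.08],"turn":[0,0,0],"fingers":0},
  {"dp":[0.69,-0.43,-0.08],"turn":[0,0,0],"fingers":0},
  {"dp":[0.69,-0.43,-0.08],"turn":[0,0,0],"fingers":0},
])

```text
clock: 0.57
eef_pos: [288.8, -474.6, 221.4]
tcp_rot: [-3.141, 0.0, 0.293]
contact_force: [0.6, -0.3, -0.2]
opening: 0.999
grasp_force: 0.0
```

>>> play_rows([
  {"dp":[0.69,-0.43,-0.08],"turn":[0,0,0],"fingers":0},
  {"dp":[0.69,-0.43,-0.08],"turn":[0,0,0],"fingers":0},
  {"dp":[0.69,-0.43,-0.08],"turn":[0,0,0],"fingers":0},
  {"dp":[0.69,-0.43,-0.08],"turn":[0,0,0],"fingers":0},
  {"dp":[0.69,-0.43,-0.08],"turn":[0,0,0],"fingers":0},
])

```text
clock: 0.98
eef_pos: [396.1, -352.2, 237.5]
tcp_rot: [-3.141, 0.0, 0.294]
contact_force: [-0.7, 0.2, 0.4]
opening: 1.002
grasp_force: 0.0
```

>>> play_rows([
  {"dp":[0.69,-0.43,-0.08],"turn":[0,0,0],"fingers":0},
  {"dp":[0.69,-0.43,-0.08],"turn":[0,0,0],"fingers":0},
  {"dp":[0.69,-0.43,-0.08],"turn":[0,0,0],"fingers":0},
  {"dp":[0.4,-0.25,-0.08],"turn":[0,0,0],"fingers":0},
  {"dp":[0,0,0],"turn":[0,0,0],"fingers":0},
])

```text
clock: 1.4
eef_pos: [474.4, -263.6, 250.7]
tcp_rot: [-3.141, -0.002, 0.297]
contact_force: [0.6, 0.1, 0.3]
opening: 1.0
grasp_force: 0.0
```

```bash
python3 - <<'E'
from h import *
f=r.grab_frame("wrist");cv2.imwrite("pics/w1.png",f["pixels"][:,:,::-1]);print(f["fx"],f["cx"],f["cy"],np.round(f["pose"],3).tolist())
s=r.sense();print(s["clock"],s["eef_pos"],s["tcp_rot"],s["contact_force"])
E
```

```text
296.3644210560086 250.0681420068556 190.8779334948612 [[0.292, -0.918, -0.269, 541.938], [-0.956, -0.28, -0.083, -242.134], [0.001, 0.282, -0.959, 419.881], [0.0, 0.0, 0.0, 1.0]]
1.45 [ 473.08262914 -264.80985611  250.34315103] [ 3.14155178e+00 -2.20738982e-04  2.96709253e-01] [ 0.83060663  0.3935874  -0.36224809]
```

View pics/w1.png

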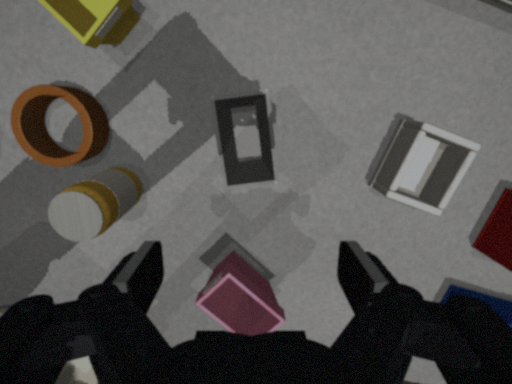

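The wrist view shows the grey tub's rim, with corners at about (217,99), (266,94), (273,180) and (227,185). Yellow is at the top left.

```bash
python3 - <<'E'
from h import *
f=r.grab_frame("wrist");g=f["pixels"].mean(2)
print(g[140,205:285:3].astype(int));print(g[85:195:4,222].astype(int))
for t in(45,50,55,60):
    m=(cv2.GaussianBlur(g,(3,3),0)<t).astype(np.uint8);m[:,:200]=0;m[:,290:]=0;m[:80]=0;m[200:]=0
    cs,_=cv2.findContours(m,cv2.RETR_EXTERNAL,cv2.CHAIN_APPROX_NONE);k=max(cs,key=cv2.contourArea)[:,0]
    print(t,rect(ray(f,k,90)),np.round(ray(f,cv2.boxPoints(cv2.minAreaRect(k)),90)).tolist())
E
```

```text
[ 83 121 126 123  77  45  31  33  39  40 102 119 117 119 119 119 120 121
  74  31  31  36  61  98 116 118 115]
[ 83  80  80  54  23  33  33  34  33  27  38  31  32  34  33  31  34  49
  83  97 107 111 116 119 121 120 124 107]
45 (array([ 503.2, -248.6]), array([91.9, 53.6]), 24.3) [[534.0, -205.0], [556.0, -253.0], [473.0, -294.0], [449.0, -242.0]]
50 (array([ 503.1, -248.6]), array([92.9, 54.6]), 24.1) [[534.0, -205.0], [557.0, -253.0], [473.0, -295.0], [448.0, -243.0]]
55 (array([ 503.1, -248.7]), array([93.5, 55.6]), 23.9) [[534.0, -204.0], [557.0, -253.0], [473.0, -295.0], [448.0, -243.0]]
60 (array([ 503. , -248.6]), array([94.1, 56.3]), 24.0) [[534.0, -204.0], [557.0, -254.0], [473.0, -296.0], [448.0, -242.0]]
```

>>> play_rows([
  {"dp":[0.6,-0.58,0],"turn":[0,0,0],"fingers":0},
  {"dp":[0.6,-0.58,0],"turn":[0,0,0],"fingers":0},
  {"dp":[0.6,-0.58,0],"turn":[0,0,0],"fingers":0},
  {"dp":[0.6,-0.58,0],"turn":[0,0,0],"fingers":0},
  {"dp":[0.6,-0.58,0],"turn":[0,0,0],"fingers":0},
])

```text
clock: 1.92
eef_pos: [553.1, -120.3, 250.0]
tcp_rot: [3.141, 0.001, 0.292]
contact_force: [0.4, 0.0, -0.7]
opening: 0.999
grasp_force: 0.0
```

>>> play_rows([
  {"dp":[0.6,-0.58,0],"turn":[0,0,0],"fingers":0},
  {"dp":[0.6,-0.58,0],"turn":[0,0,0],"fingers":0},
  {"dp":[0.6,-0.58,0],"turn":[0,0,0],"fingers":0},
  {"dp":[0,0,0],"turn":[0,0,-0.92],"fingers":0},
  {"dp":[0,0,0],"turn":[0,0,-0.92],"fingers":0},
])

```text
clock: 2.33
eef_pos: [602.3, -32.5, 249.6]
tcp_rot: [-3.141, 0.001, 0.492]
contact_force: [0.1, -0.2, 0.5]
opening: 1.003
grasp_force: 0.0
```

>>> play_rows([
  {"dp":[0,0,0],"turn":[0,0,-0.92],"fingers":0},
  {"dp":[0,0,0],"turn":[0,0,-0.92],"fingers":0},
  {"dp":[0,0,0],"turn":[0,0,-0.92],"fingers":0},
  {"dp":[0,0,0],"turn":[0,0,-0.92],"fingers":0},
  {"dp":[0,0,0],"turn":[0,0,-0.92],"fingers":0},
])

```text
clock: 2.75
eef_pos: [601.5, -34.5, 249.8]
tcp_rot: [-3.141, 0.001, 0.972]
contact_force: [0.1, -0.2, 0.3]
opening: 1.002
grasp_force: 0.0
```

>>> play_rows([
  {"dp":[0,0,0],"turn":[0,0,-0.92],"fingers":0},
  {"dp":[0,0,0],"turn":[0,0,0],"fingers":0},
  {"dp":[0,0,0],"turn":[0,0,0],"fingers":0},
])

```text
clock: 3.0
eef_pos: [601.7, -34.0, 250.0]
tcp_rot: [-3.141, 0.001, 1.06]
contact_force: [-1.2, -0.6, 0.8]
opening: 1.003
grasp_force: 0.0
```

```bash
cat >> h.py <<'E'
def look(c,name,xy):
    """wrist look at a tub near world xy; prints its rim rectangle and the correction in tool axes (units of 40 mm, 6 deg)"""
    f=r.grab_frame("wrist");cv2.imwrite(f"pics/{name}.png",f["pixels"][:,:,::-1])
    s=r.sense();p=np.linalg.inv(f["pose"])@[xy[0],xy[1],90,1];uv=p[:2]/p[2]*f["fx"]+[f["cx"],f["cy"]]
    k,R=tub(f,c,uv,R=110);y=s["tcp_rot"][2];d=R[0]-s["eef_pos"][:2]
    print(s["clock"],s["eef_pos"],"yaw",np.degrees(y),"force",s["contact_force"],"uv",uv)
    print(R,"dp",d@[np.cos(y),np.sin(y)]/40,d@[np.sin(y),-np.cos(y)]/40,"box",np.ptp(k,axis=0),k.min(0))
E
python3 - <<'E'
from h import *
look("yellow","w2",(601,-32))
E
```

```text
3.05 [601.79027114 -33.8119574  250.01897577] yaw 60.74070714950851 force [-0.68216812  1.03662179 -0.20970931] uv [249.6457708  168.01587643]
(array([601. , -32.3]), array([101.3,  61.4]), 62.1) dp 0.02332004646904765 -0.03571085567273295 box [56 88] [221 122]
```

View pics/w2.png

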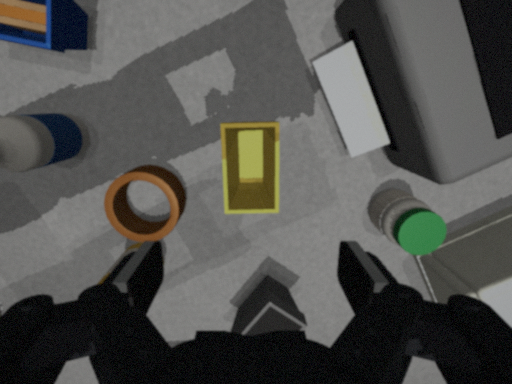

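The yellow tub is centred at (250,168) with its rim square to the fingers. I descend with a small correction and grip.

>>> play_rows([
  {"dp":[0.02,-0.035,0.7],"turn":[0,0,-0.2],"fingers":0},
  {"dp":[0,0,0.9],"turn":[0,0,0],"fingers":0},
  {"dp":[0,0,0.9],"turn":[0,0,0],"fingers":0},
  {"dp":[0,0,0.9],"turn":[0,0,0],"fingers":0},
  {"dp":[0,0,0.7],"turn":[0,0,0],"fingers":0},
])

```text
clock: 3.47
eef_pos: [600.0, -31.8, 83.7]
tcp_rot: [-3.14, 0.001, 1.082]
contact_force: [-0.6, -0.2, 0.5]
opening: 0.999
grasp_force: 0.0
```

>>> play_rows([
  {"dp":[0,0,0.4],"turn":[0,0,0],"fingers":0},
  {"dp":[0,0,0.2],"turn":[0,0,0],"fingers":0},
  {"dp":[0,0,0],"turn":[0,0,0],"fingers":0},
  {"dp":[0,0,0],"turn":[0,0,0],"fingers":0.15},
  {"dp":[0,0,0],"turn":[0,0,0],"fingers":0.3},
], force=25)

```text
clock: 3.88
eef_pos: [602.4, -31.6, 63.8]
tcp_rot: [3.14, -0.001, 1.085]
contact_force: [-0.6, 0.4, -0.3]
opening: 0.753
grasp_force: 0.0
```

>>> play_rows([
  {"dp":[0,0,0],"turn":[0,0,0],"fingers":0.5},
  {"dp":[0,0,0],"turn":[0,0,0],"fingers":0.5},
  {"dp":[0,0,0],"turn":[0,0,0],"fingers":0.5},
  {"dp":[0,0,0],"turn":[0,0,0],"fingers":0.5},
  {"dp":[0,0,0],"turn":[0,0,0],"fingers":0.5},
])

```text
clock: 4.3
eef_pos: [601.4, -31.5, 62.6]
tcp_rot: [3.141, -0.0, 1.085]
contact_force: [0.5, 0.2, 1.0]
opening: 0.498
grasp_force: 0.0
```

The opening went past 64 mm with no grip force, so I look.

```bash
python3 - <<'E'
from h import *
a=[]
for n in("wrist","scene"):
    f=r.grab_frame(n);a.append(f["pixels"][:,:,::-1])
b=cv2.resize(a[1][150:300,180:340],(400,384));cv2.imwrite("pics/w3.png",cv2.resize(np.hstack([a[0][:,50:450],b]),(800,384)))
print(r.sense())
E
```

```text
{'clock': 4.4, 'qpos': array([-5.47977159e-02,  4.84437745e-01,  1.79422634e+00,  1.62618461e-05,
        8.62816650e-01,  4.30544430e-01]), 'qvel': array([ 3.57572271e-04,  1.63349491e-03, -3.89458012e-04, -9.13515772e-04,
       -6.63093953e-05,  1.00440419e-03]), 'joint_efforts': array([-5.95138612e-03, -6.24062204e+01, -2.69564956e+01, -5.82927620e-03,
        4.66020938e-03, -9.65220352e-05]), 'eef_pos': array([601.29704282, -31.47591042,  62.38588759]), 'tcp_rot': array([ 3.14149611e+00, -5.79385030e-05,  1.08544361e+00]), 'contact_force': array([-0.64389465,  1.10817177, -0.10294581]), 'wrist_torque': array([ 0.04659813, -0.0161102 ,  0.01032451]), 'grasp_force': 0.2262425422668457, 'opening': 0.4991205953116134}
```

View pics/w3.png

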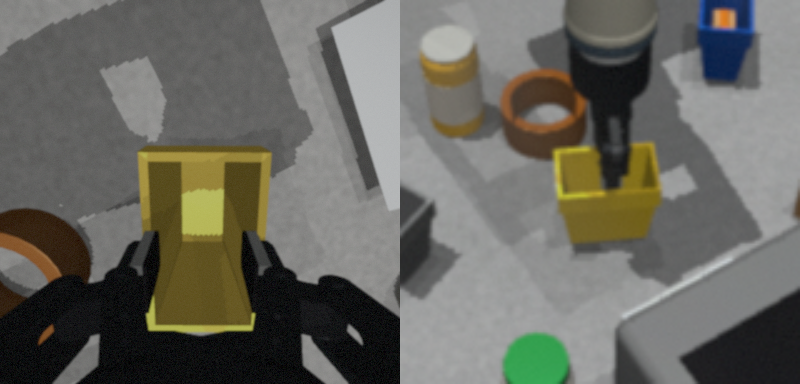

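```bash
python3 - <<'E'
from h import *
s=r.sense();y=s["tcp_rot"][2];t=s["eef_pos"];ty=np.array([np.sin(y),-np.cos(y),0])
for n in("wrist","scene"):
    f=r.grab_frame(n)
    for z in(0,13,28):
        for d in(-32,-21,21,32):
            p=np.linalg.inv(f["pose"])@np.r_[t+ty*d+[0,0,z],1];uv=p[:2]/p[2]*f["fx"]+[f["cx"],f["cy"]]
            c=(uv-[50,0]) if n=="wrist" else (uv-[180,150])*[2.5,2.56]+[400,0]
            print(n,z,d,c.round())
E
```

```text
wrist 0 -32 [150. 225.]
wrist 0 -21 [168. 225.]
wrist 0 21 [236. 225.]
wrist 0 32 [254. 225.]
wrist 13 -32 [146. 234.]
wrist 13 -21 [166. 234.]
wrist 13 21 [239. 234.]
wrist 13 32 [258. 234.]
wrist 28 -32 [141. 246.]
wrist 28 -21 [162. 246.]
wrist 28 21 [242. 246.]
wrist 28 32 [263. 246.]
scene 0 -32 [604. 160.]
scene 0 -21 [605. 168.]
scene 0 21 [609. 200.]
scene 0 32 [610. 209.]
scene 13 -32 [604. 152.]
scene 13 -21 [605. 160.]
scene 13 21 [609. 192.]
scene 13 32 [610. 200.]
scene 28 -32 [604. 142.]
scene 28 -21 [605. 150.]
scene 28 21 [609. 182.]
scene 28 32 [611. 191.]
```

```bash
python3 - <<'E'
from h import *
f=r.grab_frame("wrist");g=r.grab_frame("scene")
a=cv2.resize(f["pixels"][140:345,160:345,::-1],(500,554),interpolation=cv2.INTER_CUBIC)
b=cv2.resize(g["pixels"][180:255,235:290,::-1],(300,409),interpolation=cv2.INTER_CUBIC);b=cv2.copyMakeBorder(b,0,145,0,0,0)
cv2.imwrite("pics/w4.png",cv2.convertScaleAbs(np.hstack([a,b]),alpha=1.6,beta=15))
E
```

```text
(no output)
```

View pics/w4.png

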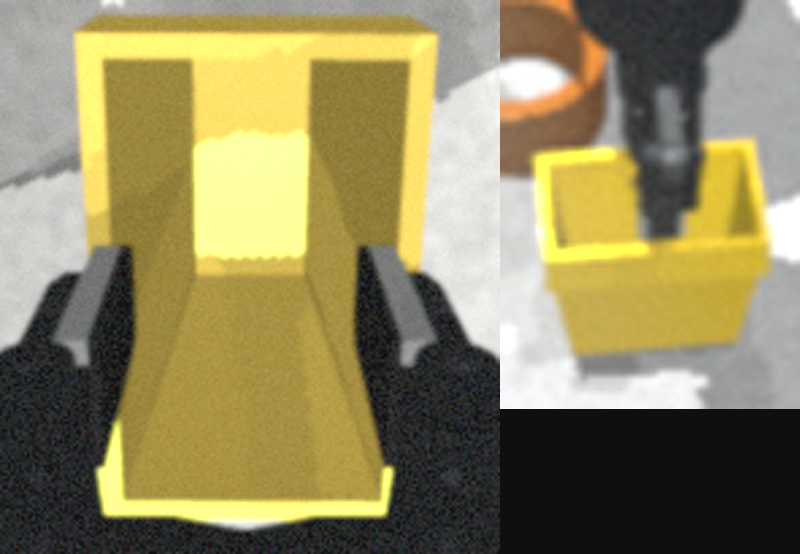

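Fingertips look close to the walls, but I can't tell whether they hold. A small lift will show it.

>>> play_rows([
  {"dp":[0,0,-0.1],"turn":[0,0,0],"fingers":0.5},
  {"dp":[0,0,-0.1],"turn":[0,0,0],"fingers":0.5},
  {"dp":[0,0,-0.1],"turn":[0,0,0],"fingers":0.5},
  {"dp":[0,0,0],"turn":[0,0,0],"fingers":0.5},
  {"dp":[0,0,0],"turn":[0,0,0],"fingers":0.5},
])

```text
clock: 5.02
eef_pos: [601.6, -31.5, 74.8]
tcp_rot: [3.141, -0.0, 1.085]
contact_force: [0.7, -0.7, -0.5]
opening: 0.501
grasp_force: 0.0
```

```bash
python3 - <<'E'
from h import *
f=r.grab_frame("scene")
for k in(5,):
    c,R=tub(f,"yellow",(264,225),R=45);print(c.min(0),c.max(0),c.mean(0))
f=r.grab_frame("top");print(tub(f,"yellow",(268,158),R=28)[1])
f=r.grab_frame("wrist");k,R=tub(f,"yellow",(255,230),R=130);print(k.min(0),k.max(0))
for i in range(2):
    s=r.sense();print(s["contact_force"],s["opening"],s["grasp_force"])
E
```

```text
[241 206] [283 244] [262.43209877 223.46296296]
(array([584.1, -62. ]), array([69.5, 29. ]), -61.6)
[193 143] [315 316]
[ 0.65212635 -0.18789738 -0.59573144] 0.4967566090979583 0.0
[ 0.65212635 -0.18789738 -0.59573144] 0.4967566090979583 0.0
```

The tub stayed down, so the fingers closed at or above rim level. I raise them and check the fingertips' true height.

>>> play_rows([
  {"dp":[0,0,-0.7],"turn":[0,0,0],"fingers":0.5},
  {"dp":[0,0,-0.9],"turn":[0,0,0],"fingers":0.3},
  {"dp":[0,0,-0.5],"turn":[0,0,0],"fingers":0.25},
  {"dp":[0,0,0],"turn":[0,0,0],"fingers":0.25},
  {"dp":[0,0,0],"turn":[0,0,0],"fingers":0.25},
])

```text
clock: 5.58
eef_pos: [602.0, -31.5, 159.4]
tcp_rot: [3.139, -0.001, 1.085]
contact_force: [0.2, 0.0, -0.2]
opening: 0.748
grasp_force: 0.0
```

```bash
python3 - <<'E'
from h import *
g=r.grab_frame("scene");f=r.grab_frame("wrist")
im=cv2.convertScaleAbs(g["pixels"][:,:,::-1],alpha=1.5,beta=15).copy();im=cv2.resize(im,None,fx=4,fy=4,interpolation=cv2.INTER_CUBIC)
w=cv2.convertScaleAbs(f["pixels"][:,:,::-1],alpha=1.5,beta=15).copy()
s=r.sense();y=s["tcp_rot"][2];t=s["eef_pos"];ty=np.array([np.sin(y),-np.cos(y),0]);tx=np.array([np.cos(y),np.sin(y),0])
print(t,s["opening"])
for d in(-32,32):
  for z,c in((0,(0,0,255)),(15,(0,255,0)),(30,(255,0,255))):
    for F,I,k in((g,im,4),(f,w,1)):
        p=np.linalg.inv(F["pose"])@np.r_[t+ty*d+tx*11+[0,0,z],1];uv=p[:2]/p[2]*F["fx"]+[F["cx"],F["cy"]]
        cv2.circle(I,tuple(int(v) for v in uv*k+k/2-.5),1+k//2,c,-1)
p=np.linalg.inv(g["pose"])@np.r_[t,1];u,v=(4*(p[:2]/p[2]*g["fx"]+[g["cx"],g["cy"]])).astype(int)
cv2.imwrite("pics/w5.png",np.hstack([im[v-250:v+134,u-150:u+150],w[:,30:480]]))
E
```

```text
[600.43282857 -31.42857789 157.18712363] 0.7524355389549658
```

View pics/w5.png

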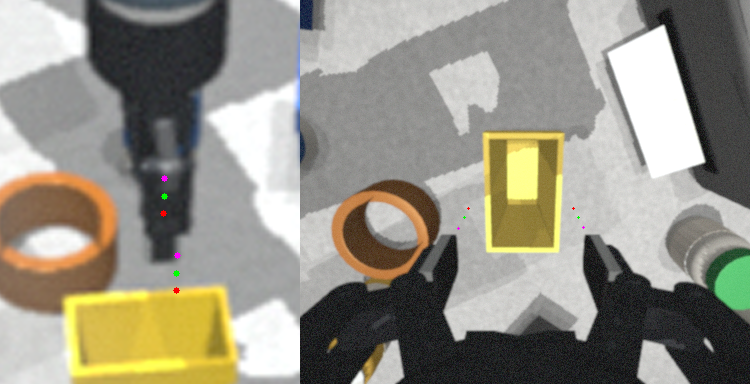

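Both views put the fingertips about 30 mm above the reported TCP: the scene tip is at the +30 mark, and the wrist tips are at about (450,238) and (590,238). So I go about 30 mm lower to grip the skirt.

>>> play_rows([
  {"dp":[0,0,0],"turn":[0,0,0],"fingers":0},
  {"dp":[0,0,0],"turn":[0,0,0],"fingers":0},
  {"dp":[0,0,0.7],"turn":[0,0,0],"fingers":0},
  {"dp":[0,0,0.9],"turn":[0,0,0],"fingers":0},
  {"dp":[0,0,0.7],"turn":[0,0,0],"fingers":0},
])

```text
clock: 6.1
eef_pos: [600.5, -31.4, 64.1]
tcp_rot: [-3.141, 0.0, 1.086]
contact_force: [-0.2, -0.5, 0.2]
opening: 0.994
grasp_force: 0.0
```

>>> play_rows([
  {"dp":[0,0,0.4],"turn":[0,0,0],"fingers":0},
  {"dp":[0,0,0.3],"turn":[0,0,0],"fingers":0},
  {"dp":[0,0,0.15],"turn":[0,0,0],"fingers":0},
  {"dp":[0,0,0],"turn":[0,0,0],"fingers":0.1},
  {"dp":[0,0,0],"turn":[0,0,0],"fingers":0.2},
])

```text
clock: 6.52
eef_pos: [601.7, -31.5, 32.6]
tcp_rot: [3.141, -0.0, 1.085]
contact_force: [-0.6, 0.2, -0.3]
opening: 0.806
grasp_force: 0.0
```

>>> play_rows([
  {"dp":[0,0,0],"turn":[0,0,0],"fingers":0.3},
  {"dp":[0,0,0],"turn":[0,0,0],"fingers":0.4},
  {"dp":[0,0,0],"turn":[0,0,0],"fingers":0.4},
  {"dp":[0,0,0],"turn":[0,0,0],"fingers":0.4},
])

```text
clock: 6.85
eef_pos: [602.0, -31.5, 33.3]
tcp_rot: [3.14, -0.001, 1.085]
contact_force: [0.2, 0.2, 4.8]
opening: 0.743
grasp_force: 28.5
```

>>> play_rows([
  {"dp":[0,0,-0.3],"turn":[0,0,0],"fingers":0.4},
  {"dp":[0,0,-0.8],"turn":[0,0,0],"fingers":0.4},
  {"dp":[0,0,-0.8],"turn":[0,0,0],"fingers":0.4},
  {"dp":[0,0,-0.8],"turn":[0,0,0],"fingers":0.4},
  {"dp":[0,0,-0.6],"turn":[0,0,0],"fingers":0.4},
])

```text
clock: 7.27
eef_pos: [601.8, -31.5, 167.8]
tcp_rot: [3.14, -0.001, 1.086]
contact_force: [1.1, 0.1, -1.7]
opening: 0.748
grasp_force: 28.6
```

>>> play_rows([
  {"dp":[0,0,-0.2],"turn":[0,0,0],"fingers":0.4},
  {"dp":[-0.5,-0.08,0],"turn":[0,0,0],"fingers":0.4},
  {"dp":[-0.8,-0.135,0],"turn":[0,0,0],"fingers":0.4},
  {"dp":[-0.8,-0.135,0],"turn":[0,0,0],"fingers":0.4},
  {"dp":[-0.8,-0.135,0],"turn":[0,0,0],"fingers":0.4},
])

```text
clock: 7.68
eef_pos: [528.4, -125.5, 171.8]
tcp_rot: [-3.141, 0.0, 1.087]
contact_force: [0.1, -0.6, -1.0]
opening: 0.742
grasp_force: 28.6
```

>>> play_rows([
  {"dp":[-0.8,-0.135,0],"turn":[0,0,0],"fingers":0.4},
  {"dp":[-0.8,-0.135,0],"turn":[0,0,0],"fingers":0.4},
  {"dp":[-0.8,-0.135,0],"turn":[0,0,0],"fingers":0.4},
  {"dp":[-0.8,-0.135,0],"turn":[0,0,0],"fingers":0.4},
  {"dp":[-0.8,-0.135,0],"turn":[0,0,0],"fingers":0.4},
])

```text
clock: 8.1
eef_pos: [429.8, -254.6, 171.9]
tcp_rot: [-3.141, -0.0, 1.086]
contact_force: [1.1, -0.8, -0.5]
opening: 0.746
grasp_force: 28.6
```

>>> play_rows([
  {"dp":[-0.8,-0.135,0],"turn":[0,0,0],"fingers":0.4},
  {"dp":[-0.4,-0.07,0],"turn":[0,0,0.3],"fingers":0.4},
  {"dp":[0,0,0],"turn":[0,0,0.9],"fingers":0.4},
  {"dp":[0,0,0],"turn":[0,0,0.9],"fingers":0.4},
  {"dp":[0,0,0],"turn":[0,0,0.9],"fingers":0.4},
])

```text
clock: 8.52
eef_pos: [400.9, -292.6, 171.8]
tcp_rot: [-3.14, 0.0, 0.765]
contact_force: [-0.3, -0.6, -1.3]
opening: 0.745
grasp_force: 28.6
```

>>> play_rows([
  {"dp":[0,0,0],"turn":[0,0,0.9],"fingers":0.4},
  {"dp":[0,0,0],"turn":[0,0,0.9],"fingers":0.4},
  {"dp":[0,0,0],"turn":[0,0,0.9],"fingers":0.4},
  {"dp":[0,0,0],"turn":[0,0,0.67],"fingers":0.4},
  {"dp":[0,0,0],"turn":[0,0,0],"fingers":0.4},
])

```text
clock: 8.93
eef_pos: [401.3, -292.2, 171.8]
tcp_rot: [-3.141, 0.001, 0.415]
contact_force: [-0.4, -0.1, -1.4]
opening: 0.744
grasp_force: 28.6
```

```bash
python3 - <<'E'
from h import *
f=r.grab_frame("wrist");s=r.sense();print(s["eef_pos"],s["tcp_rot"],s["contact_force"],s["opening"],s["grasp_force"])
im=f["pixels"].copy()
p=np.linalg.inv(f["pose"])@[503,-248.6,90,1];uv=p[:2]/p[2]*f["fx"]+[f["cx"],f["cy"]];print(uv)
k=max(cv2.findContours(mask(f,"yellow"),0,1)[0],key=cv2.contourArea)[:,0];print("yellow held",k.min(0),k.max(0))
cv2.imwrite("pics/w6.png",im[:,:,::-1])
E
```

```text
[ 401.38380288 -292.25666849  171.89118172] [-3.14074047e+00  4.68479822e-04  4.19694115e-01] [-0.87563909  0.69592284 -0.46049983] 0.7438324011653584 28.568857905920595
[252.51330431  50.08577823]
yellow held [168 155] [332 341]
```

View pics/w6.png

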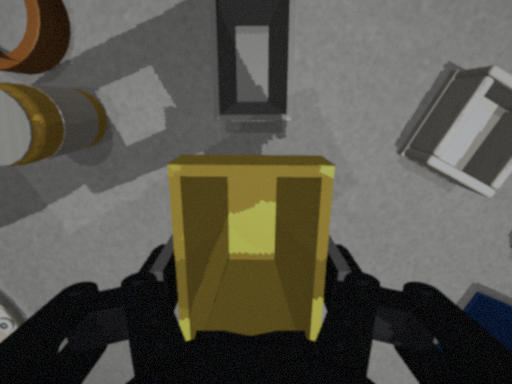

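Yellow is held squarely. The grey opening lies ahead, with columns 218–290 and its near inner edge at row 116. Next I work out the relative offset in tool axes.

```bash
python3 - <<'E'
from h import *
f=r.grab_frame("wrist");s=r.sense();y=s["tcp_rot"][2];t=s["eef_pos"][:2];A=np.array([[np.cos(y),np.sin(y)],[np.sin(y),-np.cos(y)]])
T=lambda uv,z:np.round((ray(f,uv,z)-t)@A.T,1)
g=cv2.GaussianBlur(f["pixels"].mean(2),(3,3),0)
for row in(25,50,75,100):
    d=np.gradient(g[row,200:310]);i=np.argsort(d);L=200+np.argmin(d[:40]);R=200+70+np.argmax(d[70:])
    print(row,L,R,T([[L,row],[R,row]],90).tolist(),T([[(L+R)/2,row]],90))
print(g[100:130:2,235:275].mean(1).astype(int))
d=np.gradient(g[95:130,235:275].mean(1));n=95+np.argmax(d);print("near",n,T([[254,n]],90))
m=mask(f,"yellow")
for row in(170,200,240):
    c=np.where(m[row])[0];print(row,c.min(),c.max(),T([[c.min(),row],[c.max(),row]],229).tolist())
c=np.where(m[:,250])[0];print("yrim far",T([[250,c.min()]],229),T([[250,c.max()]],229))
print(r.sense()["contact_force"])
E
```

```text
25 217 289 [[128.0, -25.7], [127.9, 28.8]] [[128.    1.5]]
50 217 288 [[110.7, -26.3], [110.6, 28.6]] [[110.7   1.2]]
75 218 287 [[92.6, -26.1], [92.5, 28.5]] [[92.6  1.2]]
100 219 287 [[73.7, -25.9], [73.6, 29.1]] [[73.7  1.6]]
[68 51 44 45 45 44 45 57 74 76 81 70 65 67 67]
near 114 [[62.7  2.4]]
170 169 320 [[46.5, -32.1], [46.4, 26.1]]
200 171 329 [[34.4, -32.3], [34.3, 30.5]]
240 174 327 [[16.9, -32.4], [16.8, 31.0]]
yrim far [[51.9 -0.8]] [[-31.  -1.]]
[-0.25070886  0.07634761 -0.73835957]
```

>>> play_rows([
  {"dp":[0.6,0.01,0],"turn":[0,0,0],"fingers":0.4},
  {"dp":[0.8,0.02,0],"turn":[0,0,0],"fingers":0.4},
  {"dp":[0.8,0.02,0],"turn":[0,0,0],"fingers":0.4},
  {"dp":[0.55,0,0],"turn":[0,0,0],"fingers":0.4},
  {"dp":[0,0,0],"turn":[0,0,0],"fingers":0.4},
])

```text
clock: 9.45
eef_pos: [506.7, -248.3, 172.3]
tcp_rot: [3.141, -0.002, 0.423]
contact_force: [-0.3, -0.3, -0.9]
opening: 0.746
grasp_force: 28.6
```

>>> play_rows([
  {"dp":[0,0,0.3],"turn":[0,0,0],"fingers":0.4},
  {"dp":[0,0,0.4],"turn":[0,0,0],"fingers":0.4},
  {"dp":[0,0,0.4],"turn":[0,0,0],"fingers":0.4},
  {"dp":[0,0,0.4],"turn":[0,0,0],"fingers":0.4},
  {"dp":[0,0,0],"turn":[0,0,0],"fingers":0.4},
])

```text
clock: 9.87
eef_pos: [499.8, -249.0, 108.6]
tcp_rot: [-3.137, 0.004, 0.419]
contact_force: [-1.2, 0.8, -1.8]
opening: 0.747
grasp_force: 28.6
```

```bash
python3 - <<'E'
from h import *
f=r.grab_frame("scene");s=r.sense();print(s["eef_pos"],s["tcp_rot"],s["contact_force"],s["grasp_force"])
b=cv2.resize(f["pixels"][150:290,110:250,::-1],(560,560),interpolation=cv2.INTER_CUBIC);cv2.imwrite("pics/w7.png",cv2.convertScaleAbs(b,alpha=1.6,beta=15))
E
```

```text
[ 500.63332046 -249.32928125  110.20264286] [-3.13823494e+00  2.94371856e-03  4.18745543e-01] [-0.18265258 -0.40464358 -1.10913102] 28.56921427475754
```

View pics/w7.png

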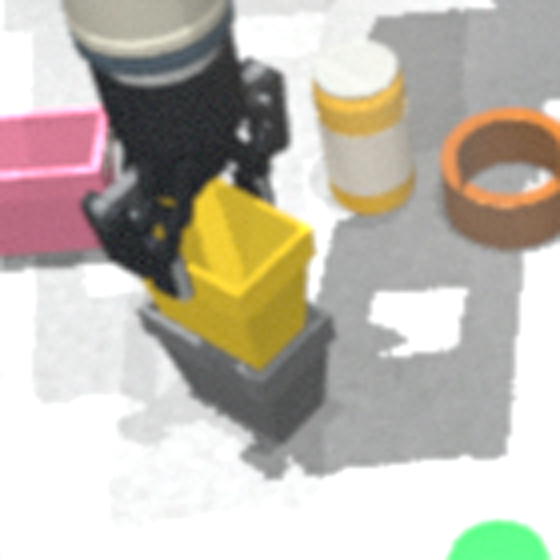

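The yellow tub is entering the grey squarely. I go on in small steps.

>>> play_rows([
  {"dp":[0,0,0],"turn":[0,0,0],"fingers":0.4},
  {"dp":[0,0,0.2],"turn":[0,0,0],"fingers":0.4},
  {"dp":[0,0,0.2],"turn":[0,0,0],"fingers":0.4},
  {"dp":[0,0,0.1],"turn":[0,0,0],"fingers":0.4},
  {"dp":[0,0,0],"turn":[0,0,0],"fingers":0.4},
])

```text
clock: 10.33
eef_pos: [502.4, -249.4, 91.3]
tcp_rot: [-3.14, 0.001, 0.418]
contact_force: [0.3, -1.5, -1.0]
opening: 0.745
grasp_force: 28.6
```

>>> play_rows([
  {"dp":[0,0,0],"turn":[0,0,0],"fingers":0.4},
  {"dp":[0,0,0],"turn":[0,0,0],"fingers":0.4},
])

```text
clock: 10.5
eef_pos: [503.3, -249.8, 92.4]
tcp_rot: [3.141, -0.0, 0.419]
contact_force: [-1.3, 0.2, -1.1]
opening: 0.743
grasp_force: 28.6
```

>>> play_rows([
  {"dp":[0,0,0.1],"turn":[0,0,0],"fingers":0.4},
  {"dp":[0,0,0.1],"turn":[0,0,0],"fingers":0.4},
  {"dp":[0,0,0.05],"turn":[0,0,0],"fingers":0.4},
  {"dp":[0,0,0],"turn":[0,0,0],"fingers":0.4},
  {"dp":[0,0,0],"turn":[0,0,0],"fingers":0.4},
])

```text
clock: 10.92
eef_pos: [503.2, -249.6, 82.1]
tcp_rot: [-3.141, 0.0, 0.418]
contact_force: [1.5, 0.4, -2.0]
opening: 0.743
grasp_force: 28.6
```

>>> play_rows([
  {"dp":[0,0,0.05],"turn":[0,0,0],"fingers":0.4},
  {"dp":[0,0,0.05],"turn":[0,0,0],"fingers":0.4},
  {"dp":[0,0,0.03],"turn":[0,0,0],"fingers":0.4},
  {"dp":[0,0,0],"turn":[0,0,0],"fingers":0.4},
  {"dp":[0,0,0],"turn":[0,0,0],"fingers":0.4},
])

```text
clock: 11.33
eef_pos: [503.1, -249.6, 76.9]
tcp_rot: [-3.141, 0.0, 0.419]
contact_force: [0.4, 1.6, -1.2]
opening: 0.746
grasp_force: 28.5
```

>>> play_rows([
  {"dp":[0,0,0.05],"turn":[0,0,0],"fingers":0.4},
  {"dp":[0,0,0],"turn":[0,0,0],"fingers":0.4},
  {"dp":[0,0,0],"turn":[0,0,0],"fingers":0.4},
])

```text
clock: 11.58
eef_pos: [503.0, -249.6, 74.9]
tcp_rot: [-3.141, 0.0, 0.419]
contact_force: [0.3, 1.2, -2.1]
opening: 0.745
grasp_force: 28.5
```

>>> play_rows([
  {"dp":[0,0,0.04],"turn":[0,0,0],"fingers":0.4},
  {"dp":[0,0,0],"turn":[0,0,0],"fingers":0.4},
  {"dp":[0,0,0],"turn":[0,0,0],"fingers":0.4},
])

```text
clock: 11.83
eef_pos: [503.0, -249.7, 73.3]
tcp_rot: [-3.141, 0.0, 0.418]
contact_force: [0.8, 2.0, -2.3]
opening: 0.745
grasp_force: 28.5
```

>>> play_rows([
  {"dp":[0,0,0.03],"turn":[0,0,0],"fingers":0.4},
  {"dp":[0,0,0],"turn":[0,0,0],"fingers":0.4},
  {"dp":[0,0,0],"turn":[0,0,0],"fingers":0.4},
])

```text
clock: 12.08
eef_pos: [503.1, -249.7, 72.2]
tcp_rot: [-3.142, 0.0, 0.418]
contact_force: [1.0, 2.4, -0.9]
opening: 0.745
grasp_force: 28.5
```

>>> play_rows([
  {"dp":[0,0,0.02],"turn":[0,0,0],"fingers":0.4},
  {"dp":[0,0,0],"turn":[0,0,0],"fingers":0.4},
  {"dp":[0,0,0],"turn":[0,0,0],"fingers":0.4},
])

```text
clock: 12.33
eef_pos: [503.1, -249.5, 71.5]
tcp_rot: [-3.141, 0.0, 0.418]
contact_force: [0.1, 3.3, 1.6]
opening: 0.746
grasp_force: 28.8
```

>>> play_rows([
  {"dp":[0,-0.02,0],"turn":[0,0,0],"fingers":0.4},
  {"dp":[0,0,0.01],"turn":[0,0,0],"fingers":0.4},
  {"dp":[0,0,0],"turn":[0,0,0],"fingers":0.4},
])

```text
clock: 12.58
eef_pos: [503.1, -249.3, 71.2]
tcp_rot: [3.141, -0.0, 0.419]
contact_force: [0.9, 0.5, 0.7]
opening: 0.743
grasp_force: 28.7
```

>>> play_rows([
  {"dp":[0,0,0],"turn":[0,0,0],"fingers":0.23},
  {"dp":[0,0,0],"turn":[0,0,0],"fingers":0.2},
  {"dp":[0,0,0],"turn":[0,0,0],"fingers":0.1},
  {"dp":[0,0,0],"turn":[0,0,0],"fingers":0},
  {"dp":[0,0,0],"turn":[0,0,0],"fingers":0},
])

```text
clock: 13.0
eef_pos: [502.8, -249.0, 71.0]
tcp_rot: [-3.142, 0.0, 0.418]
contact_force: [-1.0, -0.1, 0.1]
opening: 1.001
grasp_force: 0.0
```

>>> play_rows([
  {"dp":[0,0,0],"turn":[0,0,0],"fingers":0},
  {"dp":[0,0,0],"turn":[0,0,0],"fingers":0},
])

```text
clock: 13.17
eef_pos: [502.8, -249.0, 71.1]
tcp_rot: [-3.142, 0.0, 0.418]
contact_force: [-0.6, 0.2, 0.6]
opening: 0.996
grasp_force: 0.0
```

>>> play_rows([
  {"dp":[0,0,-0.5],"turn":[0,0,0],"fingers":0},
  {"dp":[0,0,-0.9],"turn":[0,0,0],"fingers":0},
  {"dp":[0,0,-0.9],"turn":[0,0,0],"fingers":0},
  {"dp":[0,0,-0.9],"turn":[0,0,0],"fingers":0},
  {"dp":[0,0,-0.8],"turn":[0,0,0],"fingers":0},
])

```text
clock: 13.58
eef_pos: [502.9, -249.0, 233.4]
tcp_rot: [3.141, -0.001, 0.418]
contact_force: [0.3, -0.9, -0.1]
opening: 1.001
grasp_force: 0.0
```

```bash
python3 - <<'E'
from h import *
for i in range(3): f=r.grab_frame("wrist")
s=r.sense();y=s["tcp_rot"][2];t=s["eef_pos"];print(t,y);p=np.linalg.inv(f["pose"])@[503,-249,126,1];uv=p[:2]/p[2]*f["fx"]+[f["cx"],f["cy"]]
print(tub(f,"yellow",uv,z=126,R=110)[1], np.degrees(y))
im=f["pixels"][:,:,::-1];x,w=map(int,uv);a=cv2.resize(im[max(w-80,0):w+80,x-80:x+80],(480,480))
g=r.grab_frame("scene")["pixels"][:,:,::-1];b=cv2.resize(g[190:270,130:210],(320,320));b=cv2.copyMakeBorder(b,0,160,0,0,0)
cv2.imwrite("pics/w8.png",cv2.convertScaleAbs(np.hstack([a,b]),alpha=1.8,beta=15))
E
```

```text
[ 504.41822238 -249.77398059  234.05779354] 0.4184864772271202
(array([ 501.9, -249.9]), array([102.9,  61.9]), 23.7) 23.977508928411623
```

View pics/w8.png

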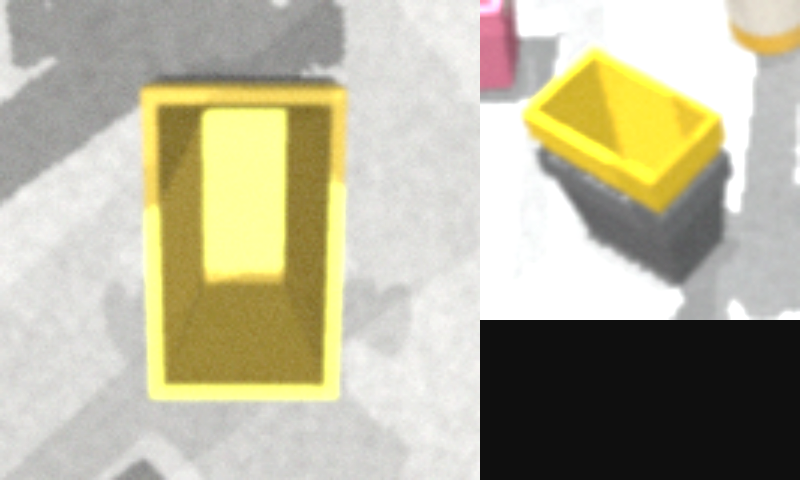

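Yellow rests upright and aligned in the grey, at 23.7°, with an even gap. Now I go to the blue tub.

>>> play_rows([
  {"dp":[0.31,-0.87,0],"turn":[0,0,0],"fingers":0},
  {"dp":[0.31,-0.87,0],"turn":[0,0,0],"fingers":0},
  {"dp":[0.31,-0.87,0],"turn":[0,0,0],"fingers":0},
  {"dp":[0.31,-0.87,0],"turn":[0,0,0],"fingers":0},
  {"dp":[0.31,-0.87,0],"turn":[0,0,0],"fingers":0},
])

```text
clock: 14.2
eef_pos: [487.2, -63.2, 229.3]
tcp_rot: [-3.14, 0.002, 0.418]
contact_force: [0.6, 0.1, 0.3]
opening: 1.0
grasp_force: 0.0
```

>>> play_rows([
  {"dp":[0.31,-0.87,0],"turn":[0,0,0],"fingers":0},
  {"dp":[0.31,-0.87,0],"turn":[0,0,0],"fingers":0},
  {"dp":[0.31,-0.87,0],"turn":[0,0,0],"fingers":0},
  {"dp":[0.31,-0.87,0],"turn":[0,0,0],"fingers":0},
  {"dp":[0.31,-0.87,0],"turn":[0,0,0],"fingers":0},
])

```text
clock: 14.62
eef_pos: [473.2, 120.8, 229.4]
tcp_rot: [-3.141, 0.003, 0.418]
contact_force: [0.2, -0.6, -0.2]
opening: 0.999
grasp_force: 0.0
```

>>> play_rows([
  {"dp":[0.31,-0.87,0],"turn":[0,0,0],"fingers":0},
  {"dp":[0.31,-0.87,0],"turn":[0,0,0],"fingers":0},
  {"dp":[0.31,-0.87,0],"turn":[0,0,0],"fingers":0},
  {"dp":[0,0,0],"turn":[0,0,-0.9],"fingers":0},
  {"dp":[0,0,0],"turn":[0,0,-1],"fingers":0},
])

```text
clock: 15.03
eef_pos: [464.9, 231.6, 229.0]
tcp_rot: [-3.141, 0.003, 0.625]
contact_force: [0.7, -0.9, -0.4]
opening: 1.0
grasp_force: 0.0
```

>>> play_rows([
  {"dp":[0,0,0],"turn":[0,0,-1],"fingers":0},
  {"dp":[0,0,0],"turn":[0,0,-1],"fingers":0},
  {"dp":[0,0,0],"turn":[0,0,-1],"fingers":0},
  {"dp":[0,0,0],"turn":[0,0,-1],"fingers":0},
  {"dp":[0,0,0],"turn":[0,0,-1],"fingers":0},
])

```text
clock: 15.45
eef_pos: [465.3, 229.4, 229.1]
tcp_rot: [-3.14, 0.003, 1.146]
contact_force: [-0.5, -0.4, -0.6]
opening: 1.0
grasp_force: 0.0
```

>>> play_rows([
  {"dp":[0,0,0],"turn":[0,0,-1],"fingers":0},
  {"dp":[0,0,0],"turn":[0,0,-1],"fingers":0},
  {"dp":[0,0,0],"turn":[0,0,-1],"fingers":0},
  {"dp":[0,0,0],"turn":[0,0,-1],"fingers":0},
  {"dp":[0,0,0],"turn":[0,0,-1],"fingers":0},
])

```text
clock: 15.87
eef_pos: [465.3, 229.4, 229.2]
tcp_rot: [-3.139, 0.001, 1.67]
contact_force: [-0.2, 0.1, 0.1]
opening: 0.996
grasp_force: 0.0
```

>>> play_rows([
  {"dp":[0,0,0],"turn":[0,0,-1],"fingers":0},
  {"dp":[0,0,0],"turn":[0,0,-1],"fingers":0},
  {"dp":[0,0,0],"turn":[0,0,-1],"fingers":0},
  {"dp":[0,0,0],"turn":[0,0,-1],"fingers":0},
  {"dp":[0,0,0],"turn":[0,0,-1],"fingers":0},
])

```text
clock: 16.28
eef_pos: [465.3, 229.4, 229.1]
tcp_rot: [-3.138, -0.001, 2.193]
contact_force: [0.2, -0.1, 0.4]
opening: 0.998
grasp_force: 0.0
```

>>> play_rows([
  {"dp":[0,0,0],"turn":[0,0,-1],"fingers":0},
  {"dp":[0,0,0],"turn":[0,0,-1],"fingers":0},
  {"dp":[0,0,0],"turn":[0,0,-0.4],"fingers":0},
  {"dp":[0,0,0],"turn":[0,0,0],"fingers":0},
  {"dp":[0,0,0],"turn":[0,0,0],"fingers":0},
])

```text
clock: 16.7
eef_pos: [465.6, 229.5, 229.7]
tcp_rot: [-3.139, -0.001, 2.438]
contact_force: [-0.7, -0.3, 0.3]
opening: 0.998
grasp_force: 0.0
```

```bash
python3 - <<'E'
from h import *
for i in range(3):r.grab_frame("wrist")
look("blue","w9",(467.7,231.2))
print(tub(r.grab_frame("top"),"yellow",(341,194),z=126,R=45)[1])
E
```

```text
16.9 [466.13924573 229.79322304 230.68987882] yaw 139.71405409373378 force [-0.4007086  -0.06723384  0.54491013] uv [252.7415349  174.71874735]
(array([465.7, 232.2]), array([103.9,  63.2]), -40.2) dp 0.04728242316232606 0.03879842191644216 box [61 95] [222 123]
(array([ 501.1, -247.4]), array([103.1,  67.4]), 23.6)
```

>>> play_rows([
  {"dp":[0.047,0.039,0.7],"turn":[0,0,0],"fingers":0},
  {"dp":[0,0,0.9],"turn":[0,0,0],"fingers":0},
  {"dp":[0,0,0.9],"turn":[0,0,0],"fingers":0},
  {"dp":[0,0,0.7],"turn":[0,0,0],"fingers":0},
  {"dp":[0,0,0.5],"turn":[0,0,0],"fingers":0},
])

```text
clock: 17.37
eef_pos: [464.6, 231.7, 80.5]
tcp_rot: [-3.139, -0.001, 2.439]
contact_force: [-0.4, -0.2, 0.0]
opening: 1.0
grasp_force: 0.0
```

>>> play_rows([
  {"dp":[0,0,0.5],"turn":[0,0,0],"fingers":0},
  {"dp":[0,0,0.45],"turn":[0,0,0],"fingers":0},
  {"dp":[0,0,0.27],"turn":[0,0,0],"fingers":0},
  {"dp":[0,0,0],"turn":[0,0,0],"fingers":0},
  {"dp":[0,0,0],"turn":[0,0,0],"fingers":0.1},
])

```text
clock: 17.78
eef_pos: [465.8, 232.2, 34.2]
tcp_rot: [-3.141, -0.0, 2.439]
contact_force: [-0.1, -0.7, 1.2]
opening: 0.902
grasp_force: 0.0
```

>>> play_rows([
  {"dp":[0,0,0],"turn":[0,0,0],"fingers":0.2},
  {"dp":[0,0,0],"turn":[0,0,0],"fingers":0.3},
  {"dp":[0,0,0],"turn":[0,0,0],"fingers":0.4},
  {"dp":[0,0,0],"turn":[0,0,0],"fingers":0.4},
  {"dp":[0,0,0],"turn":[0,0,0],"fingers":0.4},
])

```text
clock: 18.2
eef_pos: [466.7, 232.6, 35.5]
tcp_rot: [3.14, 0.001, 2.439]
contact_force: [-2.4, -1.0, 7.1]
opening: 0.746
grasp_force: 28.9
```

>>> play_rows([
  {"dp":[0,0,-0.2],"turn":[0,0,0],"fingers":0.4},
  {"dp":[0,0,-0.5],"turn":[0,0,0],"fingers":0.4},
  {"dp":[0,0,-0.7],"turn":[0,0,0],"fingers":0.4},
  {"dp":[0,0,-0.8],"turn":[0,0,0],"fingers":0.4},
  {"dp":[0,0,-0.8],"turn":[0,0,0],"fingers":0.4},
])

```text
clock: 18.62
eef_pos: [465.2, 232.0, 155.8]
tcp_rot: [-3.141, -0.0, 2.44]
contact_force: [0.7, 0.3, -2.9]
opening: 0.744
grasp_force: 29.1
```

>>> play_rows([
  {"dp":[0,0,-0.8],"turn":[0,0,0],"fingers":0.4},
  {"dp":[0,0,-0.7],"turn":[0,0,0],"fingers":0.4},
  {"dp":[0,0,-0.4],"turn":[0,0,0],"fingers":0.4},
  {"dp":[0,0,-0.1],"turn":[0,0,0],"fingers":0.4},
  {"dp":[-0.22,-0.335,0],"turn":[0,0,0],"fingers":0.4},
])

```text
clock: 19.03
eef_pos: [465.0, 218.2, 236.0]
tcp_rot: [3.137, 0.001, 2.44]
contact_force: [0.8, -0.6, -2.9]
opening: 0.745
grasp_force: 29.2
```

>>> play_rows([
  {"dp":[-0.44,-0.67,0],"turn":[0,0,0],"fingers":0.4},
  {"dp":[-0.44,-0.67,0],"turn":[0,0,0],"fingers":0.4},
  {"dp":[-0.44,-0.67,0],"turn":[0,0,0],"fingers":0.4},
  {"dp":[-0.44,-0.67,0],"turn":[0,0,0],"fingers":0.4},
  {"dp":[-0.44,-0.67,0],"turn":[0,0,0],"fingers":0.4},
])

```text
clock: 19.45
eef_pos: [443.3, 55.9, 233.4]
tcp_rot: [-3.141, -0.001, 2.44]
contact_force: [0.3, -0.7, -2.7]
opening: 0.742
grasp_force: 29.2
```

>>> play_rows([
  {"dp":[-0.44,-0.67,0],"turn":[0,0,0],"fingers":0.4},
  {"dp":[-0.44,-0.67,0],"turn":[0,0,0],"fingers":0.4},
  {"dp":[-0.44,-0.67,0],"turn":[0,0,0],"fingers":0.4},
  {"dp":[-0.44,-0.67,0],"turn":[0,0,0],"fingers":0.4},
  {"dp":[-0.44,-0.67,0],"turn":[0,0,0],"fingers":0.4},
])

```text
clock: 19.87
eef_pos: [423.9, -103.2, 233.5]
tcp_rot: [-3.141, -0.001, 2.44]
contact_force: [0.5, -0.7, -2.1]
opening: 0.745
grasp_force: 29.2
```

>>> play_rows([
  {"dp":[-0.44,-0.67,0],"turn":[0,0,0],"fingers":0.4},
  {"dp":[-0.44,-0.67,0],"turn":[0,0,0],"fingers":0.4},
  {"dp":[-0.44,-0.67,0],"turn":[0,0,0],"fingers":0.4},
  {"dp":[-0.44,-0.67,0],"turn":[0,0,0],"fingers":0.4},
  {"dp":[-0.44,-0.67,0],"turn":[0,0,0],"fingers":0.4},
])

```text
clock: 20.28
eef_pos: [404.7, -262.2, 233.4]
tcp_rot: [-3.142, -0.001, 2.439]
contact_force: [0.4, -0.3, -1.6]
opening: 0.745
grasp_force: 29.2
```

>>> play_rows([
  {"dp":[-0.24,-0.37,0],"turn":[0,0,0],"fingers":0.4},
  {"dp":[-0.22,-0.335,0],"turn":[0,0,0.3],"fingers":0.4},
  {"dp":[0,0,0],"turn":[0,0,0.7],"fingers":0.4},
  {"dp":[0,0,0],"turn":[0,0,0.9],"fingers":0.4},
  {"dp":[0,0,0],"turn":[0,0,0.9],"fingers":0.4},
])

```text
clock: 20.7
eef_pos: [400.8, -294.3, 233.1]
tcp_rot: [-3.141, -0.002, 2.141]
contact_force: [0.4, 0.4, -2.3]
opening: 0.747
grasp_force: 29.2
```

>>> play_rows([
  {"dp":[0,0,0],"turn":[0,0,0.9],"fingers":0.4},
  {"dp":[0,0,0],"turn":[0,0,0.9],"fingers":0.4},
  {"dp":[0,0,0],"turn":[0,0,0.9],"fingers":0.4},
  {"dp":[0,0,0],"turn":[0,0,0.9],"fingers":0.4},
  {"dp":[0,0,0],"turn":[0,0,0.9],"fingers":0.4},
])

```text
clock: 21.12
eef_pos: [401.0, -293.9, 233.3]
tcp_rot: [-3.14, -0.001, 1.67]
contact_force: [-0.4, -0.2, -3.3]
opening: 0.742
grasp_force: 29.2
```

>>> play_rows([
  {"dp":[0,0,0],"turn":[0,0,0.9],"fingers":0.4},
  {"dp":[0,0,0],"turn":[0,0,0.9],"fingers":0.4},
  {"dp":[0,0,0],"turn":[0,0,0.9],"fingers":0.4},
  {"dp":[0,0,0],"turn":[0,0,0.9],"fingers":0.4},
  {"dp":[0,0,0],"turn":[0,0,0.9],"fingers":0.4},
])

```text
clock: 21.53
eef_pos: [401.0, -293.9, 233.2]
tcp_rot: [-3.14, -0.001, 1.199]
contact_force: [-0.3, -0.4, -2.9]
opening: 0.743
grasp_force: 29.2
```

>>> play_rows([
  {"dp":[0,0,0],"turn":[0,0,0.9],"fingers":0.4},
  {"dp":[0,0,0],"turn":[0,0,0.9],"fingers":0.4},
  {"dp":[0,0,0],"turn":[0,0,0.9],"fingers":0.4},
  {"dp":[0,0,0],"turn":[0,0,0.9],"fingers":0.4},
  {"dp":[0,0,0],"turn":[0,0,0.9],"fingers":0.4},
])

```text
clock: 21.95
eef_pos: [401.0, -293.9, 233.2]
tcp_rot: [-3.14, 0.0, 0.728]
contact_force: [-0.5, 0.4, -2.3]
opening: 0.745
grasp_force: 29.2
```

>>> play_rows([
  {"dp":[0,0,0],"turn":[0,0,0.9],"fingers":0.4},
  {"dp":[0,0,0],"turn":[0,0,0.15],"fingers":0.4},
  {"dp":[0,0,0],"turn":[0,0,0],"fingers":0.4},
  {"dp":[0,0,0],"turn":[0,0,0],"fingers":0.4},
  {"dp":[0,0,0],"turn":[0,0,0],"fingers":0.4},
])

```text
clock: 22.37
eef_pos: [401.5, -294.3, 234.0]
tcp_rot: [-3.141, 0.0, 0.625]
contact_force: [0.1, -0.3, -2.2]
opening: 0.744
grasp_force: 29.2
```

```bash
cat > m.py <<'E'
from h import *
def meas(xy):
    f=r.grab_frame("wrist");s=r.sense();y=s["tcp_rot"][2];t=s["eef_pos"];A=np.array([[np.cos(y),np.sin(y)],[np.sin(y),-np.cos(y)]])
    T=lambda uv,z:np.round((ray(f,uv,z)-t[:2])@A.T,1)
    print(s["clock"],t,np.degrees(y),s["tcp_rot"],s["contact_force"],s["grasp_force"])
    p=np.linalg.inv(f["pose"])@[*xy,126,1];uv=p[:2]/p[2]*f["fx"]+[f["cx"],f["cy"]]
    k,_=tub(f,"yellow",uv,z=126,R=100);P=T(k,126);print("yellow in image",k.min(0),k.max(0),"tool",P.min(0),P.max(0))
    Y=mask(f,"yellow");B=mask(f,"blue")
    for v in range(max(k[:,1].min(),2)+4,k[:,1].max()-2,15):
        c=np.where(k[:,1]==v)[0];c=k[c,0];print("Y",v,T([[c.min(),v],[c.max(),v]],126).tolist())
    zb=t[2]-35.5+90
    n,l,st,_=cv2.connectedComponentsWithStats(B);i=1+np.argmax(st[1:,4]);print("blue box",st[i])
    for v in range(st[i][1]+8,st[i][1]+90,15):
        c=np.where(l[v]==i)[0];print("B",v,T([[c.min(),v],[c.max(),v]],zb).tolist())
    c=np.where(l[:,250]==i)[0];print("B far",T([[250,c.min()]],zb))
    H=cv2.cvtColor(f["pixels"],cv2.COLOR_RGB2HSV);o=(H[...,0]>5)&(H[...,0]<18)&(H[...,1]>120);o[:st[i][1]]=0;o[:,:170]=0;o[:,340:]=0
    print("orange in blue",o.sum(),np.argwhere(o).mean(0) if o.any() else None)
E
python3 -c "
from m import *
meas((502,-249))"
```

```text
22.4167 [ 401.63482213 -294.39055736  234.11948682] 35.77136564961475 [-3.14134048e+00  8.37064819e-05  6.24328109e-01] [-0.52814715 -0.47044238 -1.00522425] 29.227440696704434
yellow in image [231   0] [322 127] tool [ 50.5 -18.3] [152.4  58.5]
Y 6 [[148.1, -0.3], [148.1, 51.6]]
Y 21 [[137.1, -2.7], [137.1, 56.4]]
Y 36 [[125.8, -5.3], [125.8, 53.8]]
Y 51 [[114.2, -7.1], [114.2, 52.0]]
Y 66 [[102.3, -9.8], [102.3, 49.2]]
Y 81 [[90.1, -12.5], [90.1, 46.4]]
Y 96 [[77.6, -15.3], [77.6, 43.4]]
Y 111 [[64.7, -18.2], [64.7, 40.4]]
blue box [  169   152   163   190 21794]
B 160 [[50.1, -32.7], [50.1, 30.5]]
B 175 [[44.1, -32.8], [44.1, 30.6]]
B 190 [[37.9, -32.5], [37.9, 30.3]]
B 205 [[31.6, -32.5], [31.5, 30.3]]
B 220 [[25.0, -32.6], [25.0, 30.4]]
B 235 [[18.2, -33.1], [18.2, 30.5]]
B far [[50.5 -1.1]]
orange in blue 2304 [223.40451389 251.21050347]
```

>>> play_rows([
  {"dp":[0,0,0],"turn":[0,0,0.6],"fingers":0.4},
  {"dp":[0,0,0],"turn":[0,0,0.8],"fingers":0.4},
  {"dp":[0,0,0.4],"turn":[0,0,0.6],"fingers":0.4},
  {"dp":[0,0,0.35],"turn":[0,0,0],"fingers":0.4},
  {"dp":[0,0,0],"turn":[0,0,0],"fingers":0.4},
])

```text
clock: 22.83
eef_pos: [400.4, -293.4, 202.0]
tcp_rot: [-3.138, 0.002, 0.414]
contact_force: [-0.5, 0.0, -2.9]
opening: 0.741
grasp_force: 29.2
```

```bash
python3 -c "
from m import *
for i in range(3): r.grab_frame('wrist')
meas((502,-249))"
```

```text
23.0333 [ 402.16031787 -294.77614357  205.08084833] 23.717726160523412 [ 3.14072096e+00 -5.10598241e-04  4.13952413e-01] [-0.3529131   0.38470571 -1.93158458] 29.20822753367247
yellow in image [208   0] [287 122] tool [ 56.4 -32.3] [143.7  26.5]
Y 6 [[139.8, -31.9], [139.8, 26.3]]
Y 21 [[129.9, -31.5], [129.9, 25.9]]
Y 36 [[119.8, -31.9], [119.8, 26.2]]
Y 51 [[109.5, -31.6], [109.5, 25.8]]
Y 66 [[98.8, -32.0], [98.8, 26.2]]
Y 81 [[87.9, -31.6], [87.9, 25.7]]
Y 96 [[76.7, -32.1], [76.7, 26.1]]
Y 111 [[65.1, -31.7], [65.1, 25.7]]
blue box [  169   152   163   190 21741]
B 160 [[49.9, -32.3], [49.8, 30.5]]
B 175 [[43.9, -32.4], [43.8, 30.6]]
B 190 [[37.7, -32.4], [37.7, 30.2]]
B 205 [[31.3, -32.5], [31.3, 30.3]]
B 220 [[24.8, -32.6], [24.7, 30.4]]
B 235 [[18.0, -32.6], [17.9, 30.4]]
B far [[50.3 -1.1]]
orange in blue 2298 [222.52480418 250.40861619]
```

```bash
python3 - <<'E'
from h import *
f=r.grab_frame("wrist");s=r.sense();y=s["tcp_rot"][2];t=s["eef_pos"];A=np.array([[np.cos(y),np.sin(y)],[np.sin(y),-np.cos(y)]])
T=lambda uv,z:np.round((ray(f,uv,z)-t[:2])@A.T,1).tolist()
P=f["pixels"]
print(t);print(P[60,200:216].tolist());print(P[60,278:300].tolist());print(P[108:132,250].tolist())
for u in(205,208,210,286,288,290,292):print(u,T([[u,60]],126))
for v in(116,120,122,124,126):print(v,T([[250,v]],126))
E
```

```text
[ 402.21737715 -294.80956954  205.16731742]
[[101, 102, 99], [102, 103, 101], [105, 104, 103], [102, 102, 101], [104, 102, 102], [101, 100, 100], [100, 99, 97], [114, 111, 100], [148, 134, 89], [175, 156, 82], [179, 161, 78], [180, 161, 75], [179, 160, 76], [174, 156, 72], [153, 135, 61], [110, 97, 41]]
[[100, 87, 39], [99, 85, 33], [96, 80, 30], [100, 86, 37], [98, 83, 35], [97, 84, 33], [108, 98, 41], [147, 145, 70], [176, 177, 89], [188, 191, 100], [191, 193, 101], [189, 192, 100], [190, 192, 109], [181, 182, 126], [166, 167, 144], [156, 157, 152], [153, 153, 150], [152, 150, 149], [152, 153, 151], [152, 152, 150], [154, 153, 152], [153, 154, 152]]
[[117, 101, 44], [112, 100, 41], [113, 97, 36], [114, 95, 38], [114, 100, 39], [112, 98, 37], [115, 101, 43], [116, 101, 40], [118, 103, 43], [129, 112, 47], [152, 133, 60], [162, 143, 64], [164, 145, 65], [163, 144, 64], [162, 144, 74], [150, 135, 89], [120, 113, 90], [91, 90, 83], [84, 83, 81], [83, 81, 82], [79, 79, 79], [79, 79, 76], [78, 79, 76], [81, 81, 80]]
205 [[103.3, -35.5]]
208 [[103.3, -33.2]]
210 [[103.3, -31.6]]
286 [[103.3, 27.1]]
288 [[103.3, 28.6]]
290 [[103.3, 30.2]]
292 [[103.3, 31.7]]
116 [[61.3, -0.7]]
120 [[58.2, -0.8]]
122 [[56.6, -0.8]]
124 [[55.0, -0.8]]
126 [[53.4, -0.8]]
```

>>> play_rows([
  {"dp":[0.5,-0.01,0],"turn":[0,0,0],"fingers":0.4},
  {"dp":[0.8,0,0],"turn":[0,0,0],"fingers":0.4},
  {"dp":[0.8,0,0],"turn":[0,0,0],"fingers":0.4},
  {"dp":[0.44,0,0],"turn":[0,0,0],"fingers":0.4},
  {"dp":[0.2,0,0],"turn":[0,0,0],"fingers":0.4},
])

```text
clock: 23.5
eef_pos: [504.7, -249.3, 205.1]
tcp_rot: [3.14, -0.002, 0.415]
contact_force: [0.3, -0.0, -3.0]
opening: 0.745
grasp_force: 29.3
```

>>> play_rows([
  {"dp":[0,0,0],"turn":[0,0,0],"fingers":0.4},
  {"dp":[0,0,0],"turn":[0,0,0],"fingers":0.4},
  {"dp":[0,0,0.2],"turn":[0,0,0],"fingers":0.4},
  {"dp":[0,0,0.3],"turn":[0,0,0],"fingers":0.4},
  {"dp":[0,0,0.3],"turn":[0,0,0],"fingers":0.4},
])

```text
clock: 23.92
eef_pos: [501.0, -250.5, 171.3]
tcp_rot: [3.141, 0.0, 0.412]
contact_force: [0.1, -0.4, -2.2]
opening: 0.743
grasp_force: 29.4
```

>>> play_rows([
  {"dp":[0,0,0.3],"turn":[0,0,0],"fingers":0.4},
  {"dp":[0,0,0.3],"turn":[0,0,0],"fingers":0.4},
  {"dp":[0,0,0.2],"turn":[0,0,0],"fingers":0.4},
  {"dp":[0,0,0],"turn":[0,0,0],"fingers":0.4},
  {"dp":[0,0,0],"turn":[0,0,0],"fingers":0.4},
])

```text
clock: 24.33
eef_pos: [501.6, -250.0, 139.6]
tcp_rot: [-3.141, 0.001, 0.413]
contact_force: [-0.7, 0.7, -2.8]
opening: 0.744
grasp_force: 29.2
```

```bash
cat > v.py <<'E'
from h import *
# scene-view check: image centroids/extent of the tubs and mean force over several readings
F=[]
for i in range(6):
    f=r.grab_frame("scene");s=r.sense();F.append(s["contact_force"])
print(s["clock"],s["eef_pos"],s["tcp_rot"],"mean F",np.mean(F,0).round(2),"grip",s["grasp_force"])
for c,n in(("yellow",(170,225)),("blue",(170,215))):
    k,_=tub(f,c,n,R=60);print(c,k.min(0),k.max(0),cv2.minAreaRect(k))
E
python3 v.py
```

```text
24.6333 [ 502.36982498 -250.24838105  140.88962463] [ 3.14073083e+00 -7.46247794e-04  4.13219049e-01] mean F [ 0.07 -0.31 -2.61] grip 29.21479738462949
yellow [141 215] [190 242] ((165.11251831054688, 228.830810546875), (49.27231216430664, 25.57699966430664), 2.6630008220672607)
blue [143 185] [186 232] ((167.0146942138672, 208.80880737304688), (39.959163665771484, 36.01470184326172), 30.963756561279297)
```

>>> play_rows([
  {"dp":[0,0,0.1],"turn":[0,0,0],"fingers":0.4},
  {"dp":[0,0,0.15],"turn":[0,0,0],"fingers":0.4},
  {"dp":[0,0,0.1],"turn":[0,0,0],"fingers":0.4},
  {"dp":[0,0,0.1],"turn":[0,0,0],"fingers":0.4},
  {"dp":[0,0,0],"turn":[0,0,0],"fingers":0.4},
])

```text
clock: 25.05
eef_pos: [501.3, -249.7, 121.1]
tcp_rot: [-3.14, 0.001, 0.413]
contact_force: [0.6, 0.6, -2.1]
opening: 0.745
grasp_force: 29.3
```

```bash
python3 v.py
```

```text
25.35 [ 502.11690653 -250.17164157  122.47998734] [ 3.14131189e+00 -2.47111992e-04  4.13125468e-01] mean F [ 0.04 -0.12 -2.1 ] grip 29.261061754950788
yellow [141 215] [190 242] ((164.93804931640625, 228.92921447753906), (49.357112884521484, 24.878114700317383), 3.8140745162963867)
blue [153 191] [187 232] ((168.06922912597656, 211.7538299560547), (35.84603500366211, 32.24903106689453), 29.74488067626953)
```

No contact yet. I continue in finer steps.

>>> play_rows([
  {"dp":[0,0,0.06],"turn":[0,0,0],"fingers":0.4},
  {"dp":[0,0,0.06],"turn":[0,0,0],"fingers":0.4},
  {"dp":[0,0,0],"turn":[0,0,0],"fingers":0.4},
  {"dp":[0,0,0],"turn":[0,0,0],"fingers":0.4},
])

```text
clock: 25.68
eef_pos: [501.8, -250.0, 117.3]
tcp_rot: [-3.141, 0.0, 0.413]
contact_force: [0.5, -0.3, -2.6]
opening: 0.741
grasp_force: 29.3
```

```bash
python3 v.py
```

```text
25.9833 [ 501.98800545 -250.11201988  117.55705368] [ 3.14149630e+00 -9.33869563e-05  4.13151969e-01] mean F [-0.43 -0.17 -2.57] grip 29.286687345884275
yellow [141 216] [190 242] ((165.11016845703125, 229.27157592773438), (49.26247787475586, 24.55353546142578), 2.544804573059082)
blue [153 192] [187 232] ((168.44615173339844, 212.46922302246094), (35.225860595703125, 31.38078498840332), 29.744882583618164)
```

>>> play_rows([
  {"dp":[0,0,0.06],"turn":[0,0,0],"fingers":0.4},
  {"dp":[0,0,0],"turn":[0,0,0],"fingers":0.4},
  {"dp":[0,0,0],"turn":[0,0,0],"fingers":0.4},
])

```text
clock: 26.23
eef_pos: [501.9, -250.1, 114.9]
tcp_rot: [3.142, 0.0, 0.413]
contact_force: [0.1, -0.2, -2.8]
opening: 0.745
grasp_force: 29.3
```

```bash
python3 v.py
```

```text
26.5333 [ 501.93976974 -250.10968066  115.10240568] [3.14157135e+00 3.03134096e-05 4.13180943e-01] mean F [-0.01 -0.49 -2.91] grip 29.27215800169506
yellow [141 216] [190 242] ((164.958984375, 229.47610473632812), (49.410091400146484, 23.97249412536621), 3.6522226333618164)
blue [153 193] [187 232] ((168.50770568847656, 212.86154174804688), (34.7297248840332, 30.760610580444336), 29.74488067626953)
```

>>> play_rows([
  {"dp":[0,0,0.05],"turn":[0,0,0],"fingers":0.4},
  {"dp":[0,0,0.03],"turn":[0,0,0],"fingers":0.4},
  {"dp":[0,0,0],"turn":[0,0,0],"fingers":0.4},
  {"dp":[0,0,0],"turn":[0,0,0],"fingers":0.4},
])

```text
clock: 26.87
eef_pos: [502.0, -250.1, 111.8]
tcp_rot: [3.142, 0.0, 0.413]
contact_force: [0.6, -0.9, -3.0]
opening: 0.741
grasp_force: 29.2
```

```bash
python3 v.py
```

```text
27.1667 [ 501.95567022 -250.10721923  111.89490357] [3.14156273e+00 1.38895708e-05 4.13179777e-01] mean F [ 0.58 -0.97 -3.05] grip 29.24725078177289
yellow [141 217] [190 241] ((165.336669921875, 229.17738342285156), (49.137821197509766, 23.356416702270508), 1.2188751697540283)
blue [154 194] [187 231] ((168.4101104736328, 213.44384765625), (34.02593231201172, 29.57394027709961), 32.0053825378418)
```

>>> play_rows([
  {"dp":[0,0,0.025],"turn":[0,0,0],"fingers":0.4},
  {"dp":[0,0,0],"turn":[0,0,0],"fingers":0.4},
  {"dp":[0,0,0],"turn":[0,0,0],"fingers":0.4},
])

```text
clock: 27.42
eef_pos: [502.0, -250.1, 110.8]
tcp_rot: [-3.142, -0.0, 0.413]
contact_force: [0.9, 0.3, -2.9]
opening: 0.747
grasp_force: 29.3
```

```bash
python3 v.py
```

```text
27.7167 [ 501.98306229 -250.09343578  110.88863526] [ 3.14156059e+00 -3.36561385e-05  4.13193449e-01] mean F [ 0.91 -0.43 -2.8 ] grip 29.27637673841673
yellow [141 217] [190 242] ((165.311767578125, 229.658935546875), (49.162296295166016, 24.298606872558594), 1.2453643083572388)
blue [154 194] [187 232] ((168.7640380859375, 213.4775390625), (34.02593231201172, 29.255943298339844), 32.0053825378418)
```

>>> play_rows([
  {"dp":[0,0,0.025],"turn":[0,0,0],"fingers":0.4},
  {"dp":[0,0,0],"turn":[0,0,0],"fingers":0.4},
  {"dp":[0,0,0],"turn":[0,0,0],"fingers":0.4},
])

```text
clock: 27.97
eef_pos: [502.0, -250.1, 109.9]
tcp_rot: [3.141, -0.0, 0.413]
contact_force: [0.3, -1.3, -3.4]
opening: 0.744
grasp_force: 29.2
```

```bash
python3 v.py
```

```text
28.2667 [ 501.9710196  -250.10373724  109.87146368] [ 3.14152197e+00 -3.54176629e-05  4.13181897e-01] mean F [ 0.71 -1.23 -3.14] grip 29.193681765318615
yellow [141 218] [190 241] ((165.3297119140625, 229.6735382080078), (49.13516616821289, 22.37014389038086), 1.1934894323349)
blue [154 195] [187 232] ((168.7696533203125, 213.66854858398438), (33.813934326171875, 28.937942504882812), 32.00538635253906)
```

>>> play_rows([
  {"dp":[0,0,0.02],"turn":[0,0,0],"fingers":0.4},
  {"dp":[0,0,0],"turn":[0,0,0],"fingers":0.4},
  {"dp":[0,0,0],"turn":[0,0,0],"fingers":0.4},
])

```text
clock: 28.52
eef_pos: [502.2, -250.3, 109.3]
tcp_rot: [3.141, -0.0, 0.413]
contact_force: [1.3, -2.0, -1.3]
opening: 0.74
grasp_force: 29.4
```

```bash
python3 v.py
```

```text
28.8167 [ 502.15163114 -250.26204199  109.22721251] [ 3.14109919e+00 -2.49321176e-04  4.13254979e-01] mean F [ 0.61 -2.28 -0.44] grip 29.545336543087615
yellow [142 218] [190 242] ((165.81561279296875, 230.16629028320312), (48.13804244995117, 23.313873291015625), 1.2188751697540283)
blue [154 195] [187 232] ((168.52708435058594, 213.62454223632812), (33.52696990966797, 28.960573196411133), 32.735225677490234)
```

>>> play_rows([
  {"dp":[0,0,0.02],"turn":[0,0,0],"fingers":0.4},
  {"dp":[0,0,0],"turn":[0,0,0],"fingers":0.4},
  {"dp":[0,0,0],"turn":[0,0,0],"fingers":0.4},
])

```text
clock: 29.07
eef_pos: [502.3, -250.4, 108.6]
tcp_rot: [3.141, -0.001, 0.413]
contact_force: [1.0, -3.0, 2.6]
opening: 0.744
grasp_force: 29.9
```

```bash
python3 v.py
```

```text
29.3667 [ 502.31007258 -250.36504403  108.56881752] [ 3.14076760e+00 -4.56652647e-04  4.13265231e-01] mean F [ 1.4  -3.66  3.33] grip 30.046721814433113
yellow [142 219] [190 242] ((166.0, 230.5), (23.0, 48.0), 90.0)
blue [154 196] [188 232] ((168.38087463378906, 213.85198974609375), (33.52696990966797, 28.900489807128906), 32.735225677490234)
```

It has touched down, with about 6 N taken up. I ease off slightly and then let go.

>>> play_rows([
  {"dp":[0,0.01,-0.02],"turn":[0,0,0],"fingers":0.4},
  {"dp":[0,0,0],"turn":[0,0,0],"fingers":0.4},
  {"dp":[0,0,0],"turn":[0,0,0],"fingers":0.4},
])

```text
clock: 29.62
eef_pos: [501.5, -249.9, 108.6]
tcp_rot: [-3.14, 0.001, 0.413]
contact_force: [0.3, -0.6, -0.2]
opening: 0.743
grasp_force: 29.6
```

>>> play_rows([
  {"dp":[0,0,0],"turn":[0,0,0],"fingers":0.23},
  {"dp":[0,0,0],"turn":[0,0,0],"fingers":0.2},
  {"dp":[0,0,0],"turn":[0,0,0],"fingers":0.1},
  {"dp":[0,0,0],"turn":[0,0,0],"fingers":0},
  {"dp":[0,0,0],"turn":[0,0,0],"fingers":0},
])

```text
clock: 30.03
eef_pos: [501.9, -250.3, 109.0]
tcp_rot: [-3.141, 0.0, 0.413]
contact_force: [0.4, -0.1, -0.0]
opening: 0.995
grasp_force: 0.0
```

>>> play_rows([
  {"dp":[0,0,0],"turn":[0,0,0],"fingers":0},
  {"dp":[0,0,-0.4],"turn":[0,0,0],"fingers":0},
  {"dp":[0,0,-0.9],"turn":[0,0,0],"fingers":0},
  {"dp":[0,0,-0.9],"turn":[0,0,0],"fingers":0},
  {"dp":[0,0,-0.9],"turn":[0,0,0],"fingers":0},
])

```text
clock: 30.45
eef_pos: [501.6, -250.2, 234.2]
tcp_rot: [-3.141, 0.001, 0.413]
contact_force: [0.8, -0.8, 0.5]
opening: 1.002
grasp_force: 0.0
```

>>> play_rows([
  {"dp":[0,0,-0.5],"turn":[0,0,0],"fingers":0},
  {"dp":[0,0,0],"turn":[0,0,0],"fingers":0},
  {"dp":[0,0,0],"turn":[0,0,0],"fingers":0},
])

```text
clock: 30.7
eef_pos: [502.7, -250.7, 254.2]
tcp_rot: [3.14, -0.002, 0.413]
contact_force: [0.3, 0.4, -0.5]
opening: 0.998
grasp_force: 0.0
```

```bash
python3 - <<'E'
from h import *
for i in range(3): f=r.grab_frame("wrist")
s=r.sense();print(s["clock"],s["eef_pos"],s["contact_force"],s["opening"])
p=np.linalg.inv(f["pose"])@[502,-250,162,1];uv=p[:2]/p[2]*f["fx"]+[f["cx"],f["cy"]]
print("blue",tub(f,"blue",uv,z=162,R=110)[1])
H=cv2.cvtColor(f["pixels"],cv2.COLOR_RGB2HSV);o=(H[...,0]>5)&(H[...,0]<18)&(H[...,1]>120)
w=np.zeros(o.shape,np.uint8);cv2.circle(w,tuple(uv.astype(int)),45,1,-1);c=np.argwhere(o&(w>0)).mean(0)[::-1];print("carton top",ray(f,c,162-90+48))
g=r.grab_frame("scene")
for c,n in(("yellow",(170,225)),("blue",(170,215))):
    k,_=tub(g,c,n,R=60);print(c,k.min(0),k.max(0))
# rim corner heights in the scene: predicted pixel rows of the nearest rim corner for blue at 162 and yellow at 126
a=np.radians(23.8);R=np.array([[np.cos(a),-np.sin(a)],[np.sin(a),np.cos(a)]])
for z in(162,158,126,90):
    P=np.array([R@[sx*52,sy*32]+[501.5,-249.5] for sx in(-1,1) for sy in(-1,1)]);q=np.c_[P,np.full(4,z),np.ones(4)]@np.linalg.inv(g["pose"]).T
    print(z,np.round(q[:,:2]/q[:,2:3]*g["fx"]+[g["cx"],g["cy"]]).tolist())
E
```

```text
30.85 [ 501.23657157 -250.01584738  251.53564614] [-0.33279989 -0.10312235 -0.29186097] 1.0015526607634426
blue (array([ 500.2, -249.3]), array([103.2,  62.9]), 23.6)
carton top [[ 509.82696429 -245.26076358]]
yellow [141 217] [190 241]
blue [138 192] [188 232]
162 [[136.0, 207.0], [155.0, 191.0], [170.0, 226.0], [188.0, 208.0]]
158 [[137.0, 208.0], [156.0, 192.0], [170.0, 227.0], [189.0, 209.0]]
126 [[140.0, 217.0], [158.0, 200.0], [173.0, 235.0], [190.0, 218.0]]
90 [[143.0, 226.0], [161.0, 210.0], [175.0, 245.0], [192.0, 227.0]]
```

Blue sits at the right height, centred and aligned, with the carton inside. I hand it in.

```bash
python3 -c "
from rig import r
print(r.sign_off())"
```

```text
the job is handed in; nothing more can be done
None
```

The tubs are nested, yellow in grey and blue with its carton in yellow, each let go at rest, and the job is handed in; I measured the stack upright and aligned to within about 1°, but the hand-in returned no verdict.

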